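# Load the photometer and shut its light hood

## Task

Take the tallest of the three capped vials out of the white stand and slide it, cap outward, all the way down into the round measuring shaft in the sloping face of the photometer. Then push the black hood along its rails over the vial until it is fully home and the spring catch snaps in behind its tooth. Leave the two short vials standing in their stand, and the bottle and the beaker beside it upright.

Things in the scene. Friction and masses are not known exactly. Their poses are not given: they have to be found in the camera images.
- tall_vial: The vial to load: clear glass 25 mm in diameter, 50 mm long, foot edge rounded; 3 mm neck; ribbed black cap 30 mm in diameter, 25 mm high; 78 mm tall in all, about 45 g. Origin: centre of the glass foot; z runs towards the cap (cap from z = 53 to 78 mm). Starts upright in one of the stand's three holes, foot 5 mm above the bench.
- short_vial_a: One of two shorter vials, same diameters and cap, only 60 mm tall (cap from z = 35 to 60 mm); stays in the stand. Origin: centre of its foot, z up.
- short_vial_b: The other 60 mm tall vial, just the same; stays in the stand. Origin: centre of its foot, z up.
- vial_stand: White plastic block 64 x 184 x 32 mm with three 29 mm holes in a row, 58 mm apart along its y, 27 mm deep (floor 5 mm above the bench); fixed to the bench. Origin: centre of its underside.
- photometer: White bench instrument 155 mm deep, 230 mm wide, 114 mm high at the rear, fixed to the bench. Origin: centre of its underside; its own -x is the front, y points to its left (seen by someone in front of it). Its face slopes at 30 degrees, low at the front.
- shaft: The photometer's measuring shaft: a round hole 27 mm in diameter, 50 mm deep, square to the sloping face. Origin: centre of its mouth, level with the face; z points out of the hole (leaning 30 degrees from vertical, to the front); x uphill along the face; y left, along the hood's rails (2.5 mm high, at x = +-28 mm). The seated vial's foot is at z = -50 mm, its cap at z = 3 to 28 mm.
- hood (a joint): Position of the black hood in m: 0 = fully open, grows as it slides along the shaft's +y, 0.105 = end stop. The catch snaps in at about 0.103; short of that it is not held. Friction about 1 N; about 5 N more to pass the catch. Hood 50 mm wide (x), 80 mm long (y), roof 36 mm above the face, 33 mm inside: it clears the cap only if the vial is fully down. Leading end open, trailing end closed.
- hood_push (a point): Middle of the outer side of the hood's closed trailing end wall, 18 mm above the sloping face: push here along the shaft's +y. A rib 10 mm thick (y), 34 mm wide (x) and 17 mm high stands on the hood's roof, its middle 26 mm from this end.
- catch (a joint): Spring catch plunger on the downhill side of the shaft, in m: 0 = nose fully out (at rest, or dropped in behind the tooth of the shut hood), about 0.005 = pushed back while the tooth passes.
- sample_bottle: A small round capped bottle, 53 mm in diameter and 108 mm high, standing near the stand; only to be left alone. Origin: centre of its underside, z up.
- beaker: A clear beaker 72 mm in diameter and 93 mm high, standing near the stand; only to be left alone. Origin: centre of its underside, z up.
- end_wall (a point): Top centre of the fixed black wall that the hood closes on: 50 mm wide along the shaft's x, 6 mm thick, 36 mm high over the face, its near side 51 mm from the shaft's axis.
- catch_block (a point): Top centre of the aluminium catch block downhill of the shaft: 16 mm high over the face, 14 mm (shaft's x) by 22 mm (y); its round nose and pull knob lie at shaft x = -32 to -69 mm, y = 22 to 35 mm.
- evaporator (a point): Foot of the nearest corner of the big white rotary evaporator that stands, fixed, between the vial stand and the photometer. It fills x > 0.465 m for y from -0.10 to 0.24 m and is over 0.6 m high, so carry things past in front of it, with the hand at x = 0.35 to 0.40 m there.
There are look-alikes about, which are no part of the job. Leave any green or turquoise look-alike of the short_vial_b alone.

How it is judged:
On the way, in this order (a step that is already met when the one before it is completed fails the run):
1. the tall vial is fully down in the shaft while the hood is still open (z of tall_vial in the frame of shaft between -0.053 and -0.047 m and x of tall_vial in the frame of shaft between -0.003 and 0.003 m and y of tall_vial in the frame of shaft between -0.003 and 0.003 m and angle between the z axis of tall_vial and the z axis of shaft, either way round below 0.09 rad and value of joint hood below 0.06 m), for 0.2 s.
2. the hood is fully home and the catch has snapped in (value of joint hood above 0.102 m and value of joint catch below 0.0015 m), for 0.2 s.
At the end, for the whole second after the job is handed in: Tall vial in the shaft: foot within 3 mm of its floor and axis, aligned within 0.09 rad, at rest. Hood past 0.102 m, catch nose out again (under 1.5 mm). Short vials in their holes (within 15 mm, upright within 0.3 rad); bottle and beaker upright within 0.3 rad (all of step 2 and z of tall_vial in the frame of shaft between -0.053 and -0.047 m and x of tall_vial in the frame of shaft between -0.003 and 0.003 m and y of tall_vial in the frame of shaft between -0.003 and 0.003 m and angle between the z axis of tall_vial and the z axis of shaft, either way round below 0.09 rad and linear speed of tall_vial below 0.02 m/s and distance of each of short_vial_a, short_vial_b from where it was at the start of the episode below 0.015 m and angle between each of short_vial_a, short_vial_b, sample_bottle, beaker's own z axis and vertical below 0.3 rad); the robot touches nothing.
It fails at once if a short vial is knocked over or pulled out of the stand (angle between any of short_vial_a, short_vial_b's own z axis and vertical above 0.5 rad or distance of any of short_vial_a, short_vial_b from where it was at the start of the episode above 0.03 m).
It fails at once if the bottle or the beaker is knocked over (angle between any of sample_bottle, beaker's own z axis and vertical above 0.5 rad).
It also fails if it takes over 54 s, if anything falls off the work surface, if the arm or the gripper's body presses on something with over 40 N, if the wrist force passes 120 N, or if a joint passes its speed limit or range.

## Robot

A 6-joint arm with a two-finger parallel gripper is mounted at the origin on a cart in front of the work surface, level with it; the furniture and walls round the work are solid. World frame = base frame: x ahead of the robot, y to its left, z up, the work surface at z = 0. Lengths are in m, angles in rad, forces in N, time in s.
With the tool pointing down it reaches from about 0.375 to 0.825 m from the base axis. Payload 5.5 kg.
Tool frame: the origin (TCP) lies midway between the tips of the shut fingers; the grasp point (between the pads) lies 19 mm behind it; z points along the fingers, y is the line along which they close (so a half turn about z gives the same grasp; the last joint's range is limited). The gripper opens to 85 mm and grips with 20 to 120 N. Pads are 22 mm wide; open, the fingers measure 114 mm over their backs; the gripper's body (76 mm by 85 mm) begins 54 mm behind the grasp point. The pads swing forward as they close: fully open they stand 13 mm farther back than shut.
Start: joints at [-1.219, 0.314, -0.047, 1.21, 0, 1.571], TCP at [0.207, -0.563, 0.231] pointing down, gripper open.
Joint ranges: [-2.67, 2.67], [-0.69, 1.73], [-1.03, 1.25], [-2.08, 2.16], [-1.42, 1.45], [-3.14, 3.14]. Speed limits (rad/s): [2.39, 2.39, 3.01, 3.14, 3.14, 3.14].

## Interface

Orientations are given as a unit quaternion [w, x, y, z].
In Python, from station import status, grab_frame, camera_info, env gives the robot as it stands.
- The arm moves only by the shell command python3 -m handwheel 'ROWS' [FORCE]. ROWS is JSON, a list that holds one entry, the list of rows, each a list of 7 numbers: the closure in counts, from 0 (fully open) to 255 (shut), then the shift along the tool's x, y, z in mm, then the turn, a rotation vector about the tool's x, y, z in degrees. In form: [[[gripper, tx, ty, tz, wx, wy, wz], ...]]. A call has 1 to 8 rows; each row shifts and turns the commanded pose from where the row before left it, along the tool's axes as they then stand; what a row does not reach is not made up. A row lasts 1/8 s, in which the tool goes at most 62.5 mm and 10.7 degrees, less where a joint would pass 70% of its speed; a pose out of reach is approached as far as the arm can. A call is refused whole if a number of a shift passes 62.5 or a number of a turn 10.7, either way. A call with a gripper value outside its range is refused whole. The fingers move at their own pace and stop on an object; FORCE is the grip in N (left out, the last holds). Time passes only in rows, so rows that do not move let the fingers close. It gives the time, the measured TCP pose, the force, the opening and the grip force at its end, in the units of the state.
- status.read_state(): the state, without advancing time (a new reading comes with each control period).
- grab_frame(name): name is "side" or "top"; returns (picture, depth): 420x560x3 uint8, red, green, blue; 420x560 float32, m along the optical axis (not along the pixel's ray), 0 where there is no reading.
- camera_info(name): a dict with "fx", "fy", "cx", "cy" (pixels), "xyz" and "attitude" of the camera in the world. Camera axes: x right, y down, z forward; pixel columns grow to the right and rows downward; lengths in m; the calibration is good to about 2 mm. A picture is of the moment at which its call begins. camera_info takes no time and is no camera call.
- env.hand_in(): hands the job in; it is judged then, once.
The state is a dict: "time": time; "joints": joint angles; "joint_vel": joint speeds; "joint_efforts": joint torques, N m; "eef_pos": TCP position; "tool_rot": TCP orientation; "ft_force": force on the tool from outside, world axes, zero at the start; "moment": the same for the moment, N m; "grip_width": opening from 0.0 (shut) to 1.0 (fully open); "grasp_force": force on a finger pad.
Only numpy, scipy, OpenCV 4.12 (cv2) and the standard library are available. Lean on these libraries where they do the work, as an engineer would, in place of code of your own. Each camera call takes 0.05 s, during which the arm holds its last target. There are 200 camera calls.

## Working session

There is one attempt and no reset: what is moved stays moved. The work goes in short steps, Python scripts to look and compute and a shell command to move; the robot and the scene stay as the last step left them, time stands still between calls to the robot, and variables do not carry over. Pictures are saved under pics/ and viewed, at most 10 in all, crops included, and the job is handed in when it is done.

```bash
ls; mkdir -p pics
cat > h.py <<'E'
import numpy as np, cv2, json
from station import status, grab_frame, camera_info, env
from scipy.spatial.transform import Rotation as R
def q2R(q): return R.from_quat([q[1],q[2],q[3],q[0]])
def cam(n):
    c=camera_info(n); a=np.array(c["attitude"],float)
    M=q2R(a).as_matrix() if a.size==4 else a.reshape(3,3)
    return c,M
def pts(n,d):
    c,M=cam(n); v,u=np.mgrid[:d.shape[0],:d.shape[1]]
    P=np.stack([(u-c["cx"])/c["fx"]*d,(v-c["cy"])/c["fy"]*d,d],-1)
    return P@M.T+np.array(c["xyz"])
def ray(n,u,v,z):
    c,M=cam(n); r=M@np.array([(u-c["cx"])/c["fx"],(v-c["cy"])/c["fy"],1]); o=np.array(c["xyz"])
    return o+r*(z-o[2])/r[2]
E
python3 - <<'E'
from h import *
for n in("side","top"):
    print(camera_info(n)); p,d=grab_frame(n); cv2.imwrite(f"pics/{n}0.png",p[:,:,::-1]); np.savez(f"{n}0",p=p,d=d)
s=status.read_state();print(s)
E
```

```text
pics
{'fx': 400.50546484668814, 'fy': 400.50546484668814, 'cx': 274.54265707612285, 'cy': 201.00951903074701, 'xyz': array([ 0.20479702, -0.9705605 ,  0.88067457]), 'attitude': array([-0.44166319,  0.88027214, -0.15791269,  0.07154136])}
{'fx': 442.3689579908755, 'fy': 442.3689579908755, 'cx': 273.3034578421093, 'cy': 209.26070681454328, 'xyz': array([0.22548273, 0.04867931, 1.58968956]), 'attitude': array([ 0.06362361, -0.69801696,  0.70944532, -0.07356427])}
{'time': 0.1, 'joints': array([-1.21902436e+00,  3.14180711e-01, -4.79859457e-02,  1.21022381e+00,
       -4.26215611e-06,  1.57082658e+00]), 'joint_vel': array([-1.37613387e-03, -4.81696423e-04,  3.35020147e-03,  6.94920901e-04,
        1.92691988e-05, -8.70723359e-04]), 'joint_efforts': array([ 1.69436898e-03, -5.40765774e+01,  3.40541983e+01,  1.11820875e-02,
        2.76551475e-05,  1.47536724e-05]), 'eef_pos': array([ 0.2065507 , -0.56275448,  0.23050256]), 'tool_rot': array([-7.84395346e-04,  9.84574229e-01,  1.74965573e-01, -1.41581374e-04]), 'ft_force': array([ 0.33219631, -0.66446404, -0.203085  ]), 'moment': array([ 0.01040223, -0.02852353, -0.00673286]), 'grasp_force': 0.0, 'grip_width': 1.0011373337713596}
```

View pics/side0.png

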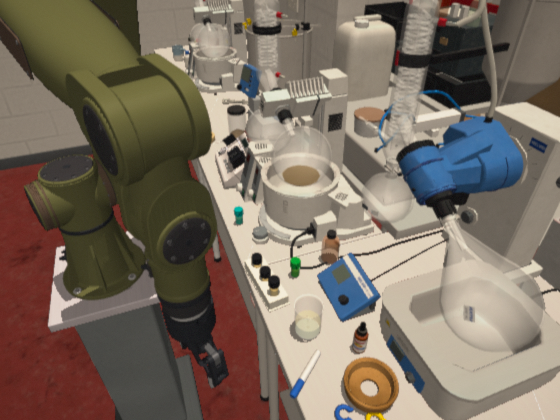

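View pics/top0.png

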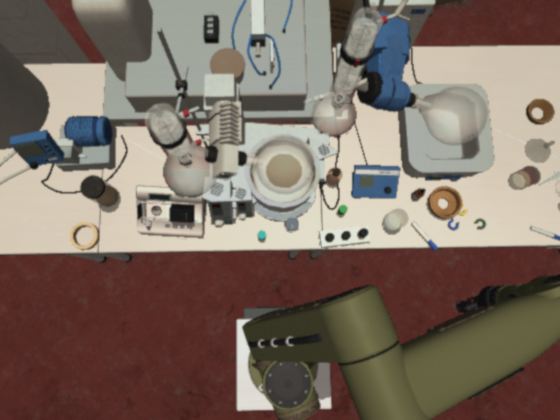

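Side view: the stand is at (267,280), with black caps at (257,259), (265,272) and (274,283). A green look-alike is at (295,267) and a turquoise one at (239,214). The bottle is at (331,245), the beaker at (308,318) and the photometer near (235,160). In the top view the stand is at (345,237) and the photometer at (170,212).

Run:
```python
from h import *
S=np.load("side0.npz");T=np.load("top0.npz")
a=cv2.resize(S["p"][240:310,230:330],None,fx=4,fy=4,interpolation=2)
b=cv2.resize(T["p"][220:250,310:380],None,fx=5.714,fy=5.714,interpolation=2)
c=cv2.resize(T["p"][175:245,125:215],None,fx=4.444,fy=4.444,interpolation=2)
d=cv2.resize(S["p"][120:200,205:275],None,fx=3.75,fy=3.75,interpolation=2)
im=np.zeros((600,800,3),np.uint8)
for q,(y,x) in((a,(0,0)),(b,(0,400)),(c,(285,0)),(d,(285,400))):
    h,w=q.shape[:2];h=min(h,600-y);w=min(w,800-x);im[y:y+h,x:x+w]=q[:h,:w]
cv2.imwrite("pics/crop1.png",im[:,:,::-1])
for n,D in(("side",S),("top",T)):
    P=pts(n,D["d"]); m=(D["p"].max(2)<60)&(P[...,2]>.03)&(P[...,2]<.11)&(P[...,0]>.3)&(P[...,0]<.5)&(P[...,1]<-.02)&(P[...,1]>-.4)
    k,l,st,ce=cv2.connectedComponentsWithStats(m.astype(np.uint8))
    for i in range(1,k):
        if st[i,4]>8: q=P[l==i]; print(n,st[i],ce[i].round(1),np.median(q,0).round(4),np.percentile(q[:,2],95).round(3))
```

```text
side [253 254   8  11  80] [256.4 258.8] [ 0.4247 -0.1801  0.0624] 0.066
side [261 267  18  21 198] [269.4 277.2] [ 0.4341 -0.2788  0.0672] 0.084
top [359 230   8   7  44] [362.4 232.8] [ 0.4342 -0.28    0.0825] 0.086
top [342 232   7   7  37] [345.2 235.1] [ 0.4298 -0.2239  0.0638] 0.069
top [326 234   7   7  37] [329.1 237.1] [ 0.4242 -0.1674  0.0642] 0.07
```

View pics/crop1.png

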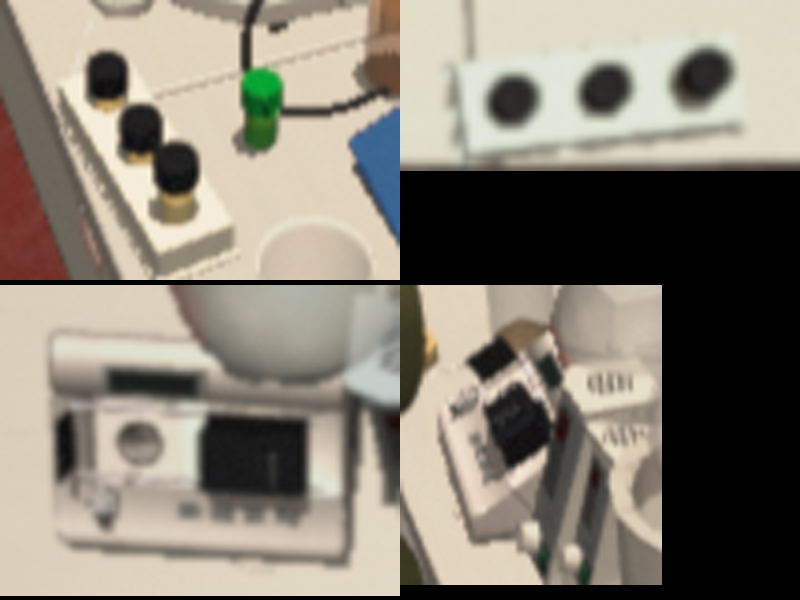

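The tall vial is the black-capped one at top (362,233), side (274,283). Its cap top measures z≈0.084, against 0.065 for the other two, and more of its glass shows. The caps at (345,235) and (329,237) are the short vials, and the green and turquoise ones are decoys. The crop also shows the shaft hole at about top (156.5,210.5), with the hood open on its −y side. Next I'll measure the photometer.

Run:
```python
from h import *
T=np.load("top0.npz");p,d=T["p"],T["d"];P=pts("top",d)
print("vial",ray("top",362.4,232.8,.083), "shorts",ray("top",345.2,235.1,.065),ray("top",329.1,237.1,.065))
# face plane: samples from face points near front edge & between rails
def show(u0,u1,v0,v1,su,sv):
    for v in range(v0,v1,sv): print(v,[tuple((P[v,u]*1000).round().astype(int)) for u in range(u0,u1,su)])
show(134,212,186,242,7,4)
m=(p.max(2)<70)&(P[...,2]>.03)&(P[...,2]<.2);m[:, :125]=0;m[:,215:]=0;m[:180]=0;m[250:]=0
k,l,st,ce=cv2.connectedComponentsWithStats(m.astype(np.uint8))
for i in range(1,k):
    if st[i,4]>15: print(st[i],ce[i].round(1),np.median(P[l==i],0).round(3))
i=1+np.argmax(st[1:,4]);c=cv2.findContours((l==i).astype(np.uint8),0,2)[0][0];print(cv2.minAreaRect(c),cv2.boxPoints(cv2.minAreaRect(c)).round(1))
# white outline of photometer
g=((P[...,2]>.015)&(P[...,2]<.14)).astype(np.uint8);g[:,:125]=0;g[:,208:]=0;g[:184]=0;g[244:]=0
c=max(cv2.findContours(g,0,2)[0],key=cv2.contourArea);print(cv2.minAreaRect(c),cv2.boxPoints(cv2.minAreaRect(c)).round(1))
```

```text
vial [ 0.4346139  -0.28064121  0.083     ] shorts [ 0.42998607 -0.22411067  0.065     ] [ 0.42386963 -0.16769952  0.065     ]
186 [(np.int64(634), np.int64(536), np.int64(-1)), (np.int64(605), np.int64(479), np.int64(107)), (np.int64(603), np.int64(452), np.int64(115)), (np.int64(603), np.int64(429), np.int64(113)), (np.int64(225), np.int64(49), np.int64(1590)), (np.int64(574), np.int64(356), np.int64(226)), (np.int64(566), np.int64(328), np.int64(254)), (np.int64(563), np.int64(304), np.int64(266)), (np.int64(564), np.int64(283), np.int64(262)), (np.int64(565), np.int64(263), np.int64(255)), (np.int64(568), np.int64(243), np.int64(243)), (np.int64(574), np.int64(224), np.int64(216))]
190 [(np.int64(617), np.int64(534), np.int64(3)), (np.int64(589), np.int64(475), np.int64(117)), (np.int64(589), np.int64(452), np.int64(114)), (np.int64(589), np.int64(428), np.int64(115)), (np.int64(589), np.int64(405), np.int64(112)), (np.int64(589), np.int64(382), np.int64(110)), (np.int64(558), np.int64(331), np.int64(237)), (np.int64(555), np.int64(307), np.int64(247)), (np.int64(554), np.int64(28
[... 6701 characters left out ...]
, np.int64(327), np.int64(-4)), (np.int64(436), np.int64(300), np.int64(3)), (np.int64(436), np.int64(275), np.int64(2)), (np.int64(436), np.int64(250), np.int64(-2))]
[149 194  20   6  86] [159.1 196.8] [0.567 0.414 0.106]
[204 200   2  13  17] [204.2 204.9] [0.55  0.269 0.052]
[209 203   6  17  65] [212.4 209.3] [0.517 0.231 0.135]
[138 204   4  14  50] [139.4 210.5] [0.521 0.481 0.103]
[170 204  24  19 409] [181.8 213.2] [0.507 0.336 0.111]
((181.5, 213.0), (18.0, 23.0), 90.0) [[170. 204.]
 [193. 204.]
 [193. 222.]
 [170. 222.]]
((170.0913848876953, 210.94656372070312), (70.87747955322266, 48.03461456298828), 3.3664605617523193) [[133.3 232.8]
 [136.1 184.9]
 [206.9 189.1]
 [204.1 237. ]]
```

```bash
cat > face.py <<'E'
from h import *
import sys
fr=[grab_frame("top") for _ in range(6)]
p=np.mean([f[0] for f in fr],0); d=np.median([f[1] for f in fr],0); P=pts("top",d)
x,y,z=P[...,0],P[...,1],P[...,2]
m=(p.min(2)>110)&(x>.44)&(x<.56)&(y>.28)&(y<.47)&(abs(z-(.044+.577*(x-.460)))<.008)
for _ in range(3):
    A=np.c_[x[m],y[m],np.ones(m.sum())]; co=np.linalg.lstsq(A,z[m],rcond=None)[0]
    m&=abs(z-(co[0]*x+co[1]*y+co[2]))<.005
print("plane",co,m.sum(),"slope",np.degrees(np.arctan(np.hypot(*co[:2]))),"yaw",np.degrees(np.arctan2(co[1],co[0])))
c,M=cam("top");o=np.array(c["xyz"])
def onface(u,v,h=0):
    r=M@np.array([(u-c["cx"])/c["fx"],(v-c["cy"])/c["fy"],1]); n=np.array([-co[0],-co[1],1]);L=np.linalg.norm(n)
    return o+r*((co[2]+h*L-n@o)/(n@r))
g=cv2.resize(p[196:228,130:210].astype(np.float32).mean(2),None,fx=8,fy=8,interpolation=cv2.INTER_CUBIC)
sub=g[8*5:8*25,8*17:8*37]; mm=(sub<(sub.max()*.72)).astype(np.uint8)
k,l,st,ce=cv2.connectedComponentsWithStats(mm)
for i in range(1,k):
    if st[i,4]>300:
        u=130+17+(ce[i][0]+.5)/8-.5; v=196+5+(ce[i][1]+.5)/8-.5
        print("hole?",st[i]/8,u,v,onface(u,v).round(4))
hb=(g[:,8*38:8*66]<75).astype(np.uint8);k,l,st,ce=cv2.connectedComponentsWithStats(hb);i=1+np.argmax(st[1:,4])
cc=cv2.findContours((l==i).astype(np.uint8),0,2)[0][0];r=cv2.minAreaRect(cc);print("hood",r)
b=cv2.boxPoints(r);[print((168+(q[0]+.5)/8-.5).round(1),(196+(q[1]+.5)/8-.5).round(1),onface(168+(q[0]+.5)/8-.5,196+(q[1]+.5)/8-.5,.036).round(4)) for q in b]
cv2.imwrite("pics/face.png",cv2.resize(np.clip(p[186:240,126:210],0,255).astype(np.uint8)[:,:,::-1],None,fx=9,fy=9,interpolation=2))
E
python3 face.py
```

```text
plane [ 0.58365148 -0.04313459 -0.20910275] 1160 slope 30.338015994431576 yaw -4.226743317000913
hole? [ 9.625  0.    10.375  1.5   56.125] 162.34451559020044 200.94891425389756 [0.554  0.4064 0.0967]
hole? [  4.      4.5    10.75   10.375 688.125] 155.95225930971844 210.09726385104452 [0.5258 0.4317 0.0791]
hood ((112.95050048828125, 142.2154083251953), (191.77365112304688, 147.5240936279297), 2.935673475265503)
169.2 221.9 [0.4804 0.3807 0.0966]
170.2 203.5 [0.5374 0.3718 0.1302]
194.1 204.7 [0.532  0.2914 0.1305]
193.2 223.2 [0.4749 0.2991 0.0969]
```

```bash
python3 -c "
from h import *
s=status.read_state();M=q2R(s['tool_rot']).as_matrix();print(M.round(3))"; python3 -m handwheel --help | head
```

```text
[[ 0.939  0.345 -0.   ]
 [ 0.345 -0.939  0.   ]
 [-0.    -0.    -1.   ]]invalid input: not JSON, or not a number
```

View pics/face.png

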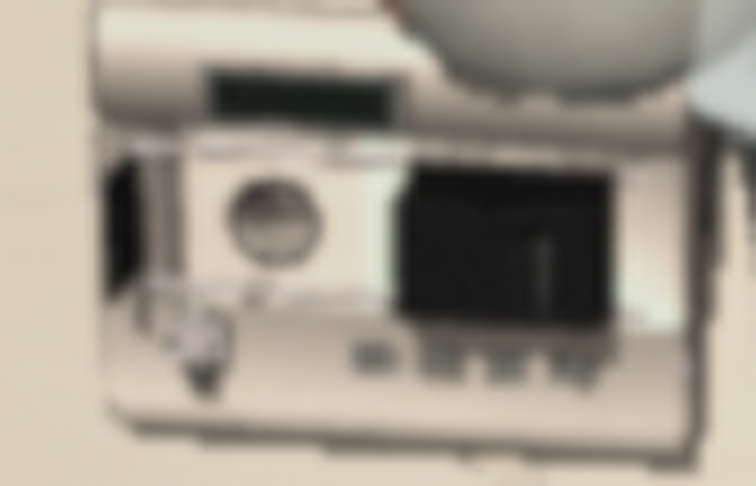

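The enlarged view shows the hole centred at (275,222), which is px (156.1,210.2). The rails lie symmetrically at rows ~150 and ~295, and the hood is at (405–612,170–322). The face slopes 30.3° at a yaw of about −4.1°, and the shaft mouth is at about (0.526,0.432,0.079). That agrees with the given sizes. Next is the move planner.

```bash
cat >> h.py <<'E'
from scipy.spatial.transform import Slerp
V=np.array([.4346,-.2806]); S=np.array([.5255,.4317,.079]); PSI=np.radians(-4.1)
def Rstand(a=5.0):  # tool y along stand's x, z down
    a=np.radians(a);y=np.array([np.cos(a),np.sin(a),0]);z=np.array([0,0,-1.]);return R.from_matrix(np.c_[np.cross(y,z),y,z])
FS=(R.from_euler('z',PSI)*R.from_euler('y',-np.radians(30)))  # shaft frame: x uphill,y left,z out
def Rshaft(): 
    F=FS.as_matrix();y=F[:,0];z=-F[:,2];return R.from_matrix(np.c_[np.cross(y,z),y,z])
def shaft(x,y,z): return S+FS.apply([x,y,z])
def inshaft(p): return FS.inv().apply(np.array(p)-S)
def plan(waypoints,rot=None):
    """waypoints: list of (pos,Rot,N); prints rows (no gripper)"""
    s=status.read_state();p=np.array(s["eef_pos"]);Q=q2R(s["tool_rot"])
    for tp,tR,N in waypoints:
        tp=np.array(tp,float);tR=Q if tR is None else tR
        sl=Slerp([0,1],R.concatenate([Q,tR]));p0=p.copy()
        for i in range(1,N+1):
            w=p0+(tp-p0)*i/N;Qn=sl(i/N)
            t=(Q.inv().apply(w-p)*1000).round(1);r=np.degrees((Q.inv()*Qn).as_rotvec()).round(1)
            print("[",",".join(f"{k:g}" for k in list(t)+list(r)),"]",end=" ")
            p=p+Q.apply(t/1000);Q=Q*R.from_rotvec(np.radians(r))
        print("\n ->",p.round(4))
def st():
    s=status.read_state();print("t",round(s["time"],2),"p",np.round(s["eef_pos"],4),"z",q2R(s["tool_rot"]).as_matrix()[:,2].round(3),"f",np.round(s["ft_force"],1),"w",round(s["grip_width"],3),"g",round(s["grasp_force"],1),"j",np.round(s["joints"],2));return s
E
python3 - <<'E'
from h import *
plan([([*V,.16],Rstand(),8)])
E
```

```text
[ 38.9,-23.3,8.9,-0,-0,-9.4 ] [ 42.2,-16.7,8.9,-0,-0,-9.3 ] [ 44.4,-9.7,8.9,-0,-0,-9.4 ] [ 45.3,-2.2,8.9,-0,-0,-9.3 ] [ 45.1,5.1,8.9,-0,-0,-9.4 ] [ 43.6,12.3,8.9,-0,-0,-9.3 ] [ 41.1,19.3,8.9,-0,-0,-9.4 ] [ 37.4,25.8,8.9,-0,-0,-9.3 ] 
 -> [ 0.4347 -0.2806  0.16  ]
```

```bash
python3 -m handwheel '[[[0,39,-23,9,0,0,-9.4],[0,42,-17,9,0,0,-9.3],[0,44,-10,9,0,0,-9.4],[0,45,-2,9,0,0,-9.3],[0,45,5,9,0,0,-9.4],[0,44,12,9,0,0,-9.3],[0,41,19,9,0,0,-9.4],[0,38,26,9,0,0,-9.3]]]' 40; python3 -m handwheel '[[[0,0,0,0,0,0,0]]]'; python3 -c "
from h import *
s=st();plan([([*V,.064],Rstand(),2)])
p,d=grab_frame('side');cv2.imwrite('pics/a.png',cv2.resize(p[190:320,190:350],None,fx=4,fy=4,interpolation=2)[:,:,::-1])"
```

```text
time: 1.4
eef_pos: [0.4345, -0.279, 0.1592]
tool_rot: [0.0, 0.674, 0.739, 0.0]
ft_force: [0.8, -0.8, 0.9]
grip_width: 0.999
grasp_force: 0.0
time: 1.52
eef_pos: [0.4348, -0.2777, 0.1587]
tool_rot: [-0.001, 0.674, 0.739, 0.0]
ft_force: [-0.1, 0.6, 0.8]
grip_width: 1.003
grasp_force: 0.0
t 1.52 p [ 0.4348 -0.2777  0.1587] z [-0.001  0.001 -1.   ] f [-0.1  0.6  0.8] w 1.003 g 0.0 j [-0.57  0.2  -0.37  1.01  0.    0.91]
[ -1.5,-0.2,47.4,-0,-0,0.1 ] [ -1.5,-0.2,47.3,-0,-0.1,0.1 ] 
 -> [ 0.4346 -0.2806  0.064 ]
```

View pics/a.png

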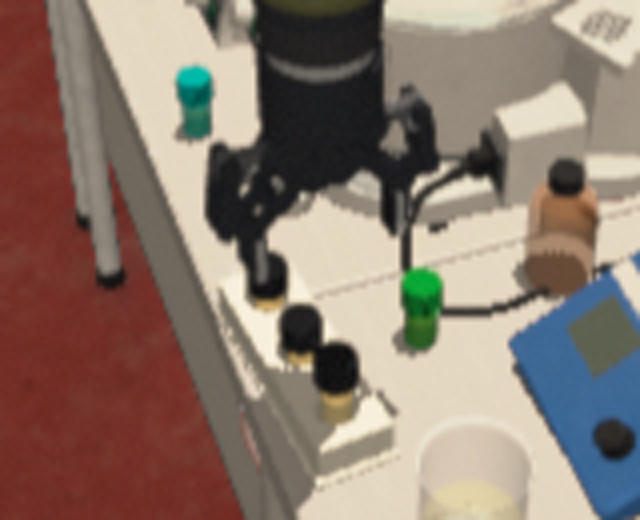

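The crop shows the open gripper above the stand, straddling in x. The tall vial's cap is at (336,368), which is side px (274,282), and the path down is clear.

```bash
python3 -c "
from h import *
c,M=cam('side');q=M.T@(np.array([*V,.07])-c['xyz']);print(c['fx']*q[0]/q[2]+c['cx'],c['fy']*q[1]/q[2]+c['cy'])"
python3 -m handwheel '[[[0,-1.5,0,34,0,0,0],[0,-1.4,0,34,0,0,0],[0,0,0,31,0,0,0],[255,0,0,0,0,0,0],[255,0,0,0,0,0,0],[255,0,0,0,0,0,0],[255,0,0,0,0,0,0],[255,0,0,0,0,0,0]]]' 40; python3 -m handwheel '[[[255,0,0,0,0,0,0]]]'; python3 -c "
from h import *
s=st()"
```

```text
271.3718117149056 280.85939498866475
time: 2.58
eef_pos: [0.4351, -0.2839, 0.062]
tool_rot: [0.002, 0.676, 0.737, 0.0]
ft_force: [-0.2, -0.7, 8.0]
grip_width: 0.337
grasp_force: 39.3
time: 2.7
eef_pos: [0.4351, -0.2839, 0.062]
tool_rot: [0.002, 0.676, 0.737, 0.0]
ft_force: [-0.5, -0.5, 7.0]
grip_width: 0.337
grasp_force: 39.3
t 2.7 p [ 0.4351 -0.2839  0.062 ] z [ 0.002 -0.002 -1.   ] f [-0.5 -0.5  7. ] w 0.337 g 39.3 j [-0.58  0.3  -0.49  0.79 -0.    0.91]
```

```bash
python3 -m handwheel '[[[255,0,0,-12,0,0,0],[255,0,0,-30,0,0,0],[255,0,0,-40,0,0,0],[255,0,0,-40,0,0,0],[255,0,0,-10,0,0,0],[255,0,0,0,0,0,0]]]' 40
python3 - <<'E'
from h import *
s=st()
plan([([.395,-.12,.19],None,4),([.395,.14,.19],None,6),([.42,.30,.22],None,4)])
fr=[grab_frame(n) for n in("side","top")]
for n,f in zip(("side","top"),fr): np.savez(n+"1",p=f[0],d=f[1])
c,M=cam('side');G=np.array(s["eef_pos"])
q=M.T@(G+[0,0,-.03]-c['xyz']);u,v=int(c['fx']*q[0]/q[2]+c['cx']),int(c['fy']*q[1]/q[2]+c['cy']);print(u,v)
cv2.imwrite("pics/b.png",cv2.resize(fr[0][0][v-55:v+45,u-60:u+60],None,fx=5,fy=5,interpolation=2)[:,:,::-1])
E
```

```text
time: 3.45
eef_pos: [0.4342, -0.2831, 0.1929]
tool_rot: [0.001, 0.676, 0.737, 0.0]
ft_force: [-0.8, -0.7, -1.1]
grip_width: 0.337
grasp_force: 39.8
t 3.45 p [ 0.4342 -0.2831  0.1929] z [ 0.001 -0.001 -1.   ] f [-0.8 -0.7 -1.1] w 0.337 g 39.8 j [-0.58  0.18 -0.31  1.08  0.    0.91]
[ 41.5,-6.2,0.7,0,0,0 ] [ 41.5,-6.3,0.7,0,0,0 ] [ 41.4,-6.2,0.7,0,0,0 ] [ 41.5,-6.2,0.7,0,0,0 ] 
 -> [ 0.395 -0.12   0.19 ]
[ 43.2,3.7,-0,0,0,0 ] [ 43.1,3.8,-0.1,0,0,0 ] [ 43.2,3.7,-0,0,0,0 ] [ 43.2,3.8,-0.1,0,0,0 ] [ 43.2,3.7,0,0,0,0 ] [ 43.1,3.7,-0,0,0,0 ] 
 -> [0.395 0.14  0.19 ]
[ 39.3,9.7,-7.5,0,0,0 ] [ 39.3,9.7,-7.6,0,0,0 ] [ 39.3,9.7,-7.5,0,0,0 ] [ 39.3,9.7,-7.5,0,0,0 ] 
 -> [0.42 0.3  0.22]
270 256
```

View pics/b.png

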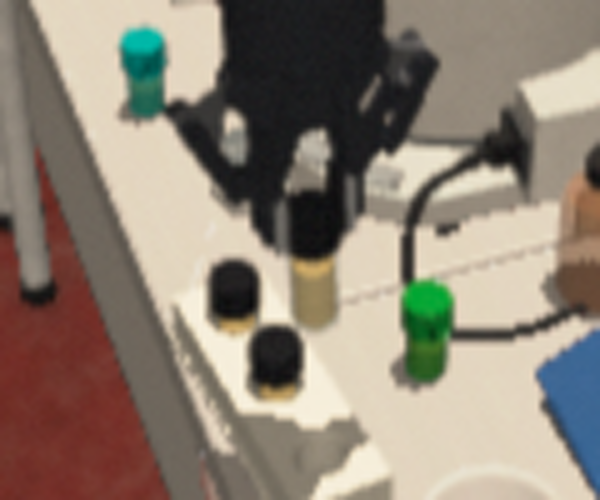

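The vial hangs straight below the gripper, with glass from (313,265) to (314,325). The two short vials are undisturbed. I'll carry it past the evaporator.

```bash
python3 -m handwheel '[[[255,41.5,-6,0,0,0,0],[255,41.5,-6,0,0,0,0],[255,41.5,-6,0,0,0,0],[255,41.5,-6,0,0,0,0],[255,43,3.7,0,0,0,0],[255,43,3.7,0,0,0,0],[255,43,3.7,0,0,0,0],[255,43,3.7,0,0,0,0]]]'; python3 -m handwheel '[[[255,43,3.7,0,0,0,0],[255,43,3.7,0,0,0,0],[255,39,9.7,-7.5,0,0,0],[255,39,9.7,-7.5,0,0,0],[255,39,9.7,-7.5,0,0,0],[255,39,9.7,-7.5,0,0,0],[255,0,0,0,0,0,0],[255,0,0,0,0,0,0]]]'
python3 - <<'E'
from h import *
st(); print(shaft(0,0,.1))
plan([(shaft(0,0,.10),Rshaft(),7)])
E
```

```text
time: 4.55
eef_pos: [0.3943, 0.0542, 0.1909]
tool_rot: [-0.001, 0.676, 0.737, -0.001]
ft_force: [0.2, -0.3, -0.5]
grip_width: 0.338
grasp_force: 39.8
time: 5.55
eef_pos: [0.4197, 0.2971, 0.2207]
tool_rot: [-0.0, 0.676, 0.737, -0.002]
ft_force: [-0.1, -0.8, -0.2]
grip_width: 0.336
grasp_force: 39.8
t 5.55 p [0.4197 0.2971 0.2207] z [-0.002 -0.002 -1.   ] f [-0.1 -0.8 -0.2] w 0.336 g 39.8 j [ 0.62  0.16 -0.27  1.15 -0.    2.1 ]
[0.47562796 0.43527487 0.16560254]
[ 19,9.7,7.8,-4.3,-0.3,1.3 ] [ 19.2,8.6,8.4,-4.3,-0.3,1.2 ] [ 19.5,7.6,8.9,-4.3,-0.4,1.3 ] [ 19.7,6.5,9.3,-4.3,-0.3,1.3 ] [ 19.8,5.3,9.7,-4.3,-0.3,1.3 ] [ 20,4.1,9.9,-4.3,-0.3,1.2 ] [ 20.2,3,10,-4.3,-0.4,1.3 ] 
 -> [0.4756 0.4353 0.1656]
```

```bash
python3 -m handwheel '[[[255,19,9.7,7.8,-4.3,-0.3,1.3],[255,19.2,8.6,8.4,-4.3,-0.3,1.2],[255,19.5,7.6,8.9,-4.3,-0.4,1.3],[255,19.7,6.5,9.3,-4.3,-0.3,1.3],[255,19.8,5.3,9.7,-4.3,-0.3,1.3],[255,20,4.1,9.9,-4.3,-0.3,1.2],[255,20.2,3,10,-4.3,-0.4,1.3],[255,0,0,0,0,0,0]]]'
python3 - <<'E'
from h import *
s=st(); print(inshaft(s["eef_pos"]).round(4), np.degrees((Rshaft().inv()*q2R(s["tool_rot"])).as_rotvec()).round(2))
fr=[grab_frame(n) for n in("side","top")]
a=cv2.resize(fr[0][0][115:195,190:270],None,fx=5,fy=5,interpolation=2)
b=cv2.resize(fr[1][0][180:260,120:200],None,fx=5,fy=5,interpolation=2)
cv2.imwrite("pics/c.png",np.hstack([a,b])[:,:,::-1])
E
```

```text
time: 6.55
eef_pos: [0.4754, 0.4349, 0.1652]
tool_rot: [0.19, 0.707, 0.658, 0.176]
ft_force: [0.1, -0.5, -0.1]
grip_width: 0.333
grasp_force: 39.8
t 6.55 p [0.4754 0.4349 0.1652] z [ 0.499 -0.037 -0.866] f [ 0.1 -0.5 -0.1] w 0.333 g 39.8 j [ 0.96  0.22 -0.45  0.62 -0.45  2.54]
[-0.0004 -0.0004  0.0998] [-0.01 -0.09 -0.06]
```

View pics/c.png

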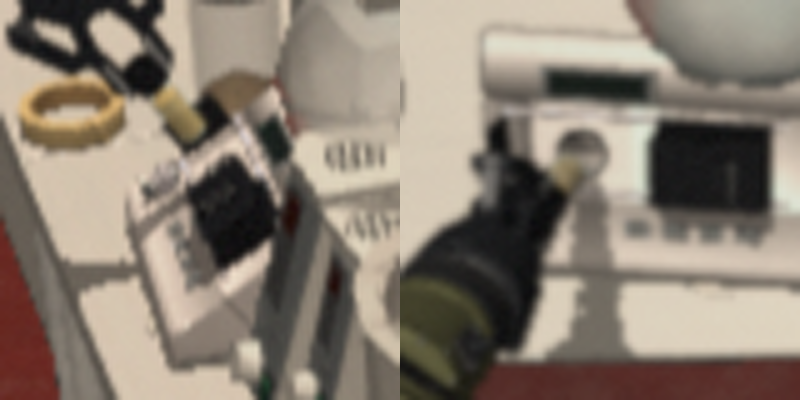

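The side crop on the left shows the tilted vial pointing at the shaft. The top crop on the right shows the glass at (545–585,155–195), with its foot just over the lower part of the hole at (583,155). I'll compare where the vial appears with where its axis should project.

```bash
cat > chk.py <<'E'
from h import *
s=status.read_state();T=np.array(s["eef_pos"]);Z=q2R(s["tool_rot"]).as_matrix()
def proj(n,X):
    c,M=cam(n);q=M.T@(np.array(X)-c['xyz']);return np.array([c['fx']*q[0]/q[2]+c['cx'],c['fy']*q[1]/q[2]+c['cy']])
foot=T+Z[:,2]*.057
for n in("top","side"):
    p=np.mean([grab_frame(n)[0] for _ in range(3)],0).astype(np.uint8)
    hsv=cv2.cvtColor(p,cv2.COLOR_RGB2HSV)
    a=proj(n,foot);b=proj(n,foot-Z[:,2]*.05);cx=(a+b)/2
    yy,xx=np.mgrid[:420,:560]
    m=((hsv[...,1]>75)&(hsv[...,0]>12)&(hsv[...,0]<35)&(hsv[...,2]>90)&(np.hypot(xx-cx[0],yy-cx[1])<15)).astype(np.uint8)
    k,l,stt,ce=cv2.connectedComponentsWithStats(m);i=1+np.argmax(stt[1:,4])
    pts_=np.argwhere(l==i)[:,::-1].astype(np.float32);vx,vy,x0,y0=cv2.fitLine(pts_,2,0,.01,.01).ravel()
    d=(a-b)/np.linalg.norm(a-b);nrm=np.array([-d[1],d[0]])
    t=(pts_-b)@d
    print(n,"pred foot",a.round(1),"neck",b.round(1),"mask n",len(pts_),"cent",(x0,y0),"perp off px",((np.array([x0,y0])-a)@nrm).round(2),"nrm",nrm.round(2),"along",np.percentile(t,[2,98]).round(1),"len",np.linalg.norm(a-b).round(1),"ang pred",np.degrees(np.arctan2(d[1],d[0])).round(1),"meas",np.degrees(np.arctan2(vy,vx)).round(1))
    for k,ax in enumerate("xyz"):
        e=np.zeros(3);e[k]=.001;print("  px per mm shaft",ax,(proj(n,foot+FS.apply(e))-a).round(2), "perp",((proj(n,foot+FS.apply(e))-a)@nrm).round(2))
    print("  S at",proj(n,S).round(2))
E
python3 chk.py
```

```text
top pred foot [152.6 214. ] neck [148.4 219.1] mask n 18 cent (np.float32(152.44444), np.float32(214.27777)) perp off px 0.03 nrm [0.77 0.64] along [4.2 8.3] len 6.6 ang pred -50.5 meas -85.9
  px per mm shaft x [-0.01 -0.28] perp -0.19
  px per mm shaft y [-0.3  -0.02] perp -0.24
  px per mm shaft z [-0.08  0.1 ] perp 0.0
  S at [155.96 210.18]
side pred foot [227.8 140.9] neck [220.5 131.9] mask n 58 cent (np.float32(225.68965), np.float32(136.31035)) perp off px -1.24 nrm [-0.78  0.63] along [ 1.2 12.2] len 11.5 ang pred 51.0 meas 47.4
  px per mm shaft x [ 0.2  -0.14] perp -0.25
  px per mm shaft y [-0.05 -0.11] perp -0.04
  px per mm shaft z [-0.14 -0.18] perp -0.0
  S at [233.57 148.58]
```

```bash
python3 -m handwheel '[[[255,0,0.4,18,0,0,0],[255,0,0,18,0,0,0],[255,0,0,5,0,0,0],[255,0,0,5,0,0,0],[255,0,0,4,0,0,0],[255,0,0,0,0,0,0]]]'
python3 - <<'E'
from h import *
s=st(); print(inshaft(s["eef_pos"]).round(4),"f shaft",FS.inv().apply(s["ft_force"]).round(1))
b=cv2.resize(grab_frame("top")[0][190:240,130:180],None,fx=8,fy=8,interpolation=2)
a=cv2.resize(grab_frame("side")[0][115:165,205:255],None,fx=8,fy=8,interpolation=2)
cv2.imwrite("pics/d.png",np.hstack([a,b])[:,:,::-1])
E
```

```text
time: 7.7
eef_pos: [0.5018, 0.4375, 0.128]
tool_rot: [0.188, 0.707, 0.658, 0.18]
ft_force: [-14.4, -0.0, 16.1]
grip_width: 0.336
grasp_force: 43.7
t 7.7 p [0.5018 0.4375 0.128 ] z [ 0.502 -0.029 -0.864] f [-14.4  -0.   16.1] w 0.336 g 43.7 j [ 0.93  0.28 -0.47  0.51 -0.43  2.5 ]
[0.0036 0.004  0.0544] f shaft [-4.4 -1.1 21.1]
```

View pics/d.png

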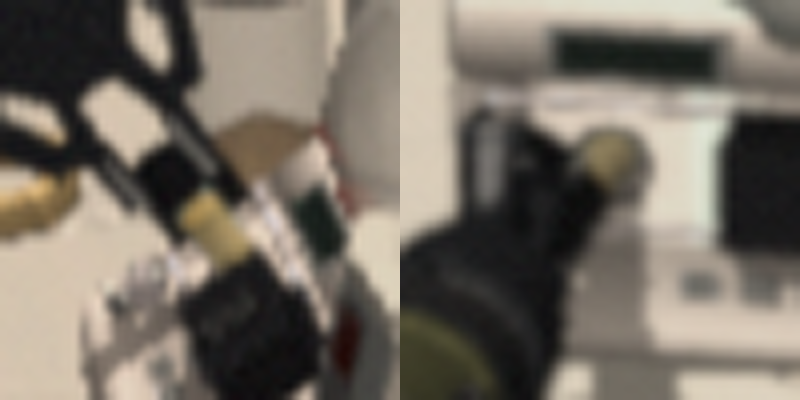

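Right crop: the glass, centred near (605,158), sits up-left of the hole centre at (613,165). That is about +3 mm in y and +2–3 mm in x, and it matches the measured TCP deflection of (3.6,4.0) mm. I'll back off and re-check the free pose.

```bash
python3 -m handwheel '[[[255,0,0,-6,0,0,0],[255,0,0,-5,0,0,0],[255,0,0,0,0,0,0],[255,0,0,0,0,0,0]]]' >/dev/null
python3 - <<'E'
from h import *
s=st(); print(inshaft(s["eef_pos"]).round(4),"f shaft",FS.inv().apply(s["ft_force"]).round(1), np.degrees((Rshaft().inv()*q2R(s["tool_rot"])).as_rotvec()).round(2))
E
```

```text
t 8.3 p [0.4967 0.4347 0.1338] z [ 0.501 -0.035 -0.865] f [ 0.2 -0.5 -0.3] w 0.336 g 41.6 j [ 0.93  0.27 -0.47  0.53 -0.44  2.51]
[0.0024 0.001  0.062 ] f shaft [ 0.1 -0.5 -0.3] [-0.14  0.04  0.09]
```

```bash
cat > r.py <<'E'
from h import *
s=st(); print(inshaft(s["eef_pos"]).round(4),"f shaft",FS.inv().apply(s["ft_force"]).round(1), np.degrees((Rshaft().inv()*q2R(s["tool_rot"])).as_rotvec()).round(2))
E
python3 -m handwheel '[[[255,-1,-2.4,0,0,0,0],[255,0,0,0,0,0,0],[255,0,0,0,0,0,0]]]' >/dev/null; python3 r.py;python3 chk.py; python3 -m handwheel '[[[255,0,0,3,0,0,0],[255,0,0,3,0,0,0],[255,0,0,0,0,0,0]]]' >/dev/null; python3 r.py
```

```text
t 8.68 p [0.4945 0.434  0.1327] z [ 0.501 -0.035 -0.865] f [ 0.   0.1 -0.9] w 0.335 g 41.5 j [ 0.94  0.27 -0.47  0.53 -0.44  2.51]
[-0.0001  0.0001  0.0621] f shaft [-0.4  0.1 -0.8] [-0.14  0.05  0.08]
top pred foot [155.5 210.6] neck [151.5 215.5] mask n 20 cent (np.float32(156.1), np.float32(211.0)) perp off px 0.69 nrm [0.78 0.63] along [4.2 8.5] len 6.3 ang pred -50.8 meas 90.0
  px per mm shaft x [-0.01 -0.27] perp -0.18
  px per mm shaft y [-0.29 -0.02] perp -0.23
  px per mm shaft z [-0.08  0.09] perp -0.0
  S at [155.96 210.18]
side pred foot [232.9 147.7] neck [225.8 139. ] mask n 52 cent (np.float32(230.15384), np.float32(143.21153)) perp off px -0.71 nrm [-0.78  0.63] along [ 1.3 10.8] len 11.2 ang pred 50.8 meas 50.7
  px per mm shaft x [ 0.2  -0.14] perp -0.24
  px per mm shaft y [-0.05 -0.12] perp -0.04
  px per mm shaft z [-0.14 -0.17] perp -0.0
  S at [233.57 148.58]
t 9.35 p [0.4975 0.4336 0.1272] z [ 0.501 -0.035 -0.865] f [ 0.7 -0.5 -0.5] w 0.333 g 41.5 j [ 0.93  0.27 -0.48  0.52 -0.44  2.51]
[-0.0002 -0.0001  0.0558] f shaft [ 0.4 -0.4 -0.7] [-0.13  0.03  0.08]
```

```bash
python3 -m handwheel '[[[255,0,0,2,0,0,0],[255,0,0,2,0,0,0],[255,0,0,0,0,0,0]]]' >/dev/null; python3 r.py;  python3 -m handwheel '[[[255,0,0,2,0,0,0],[255,0,0,1,0,0,0],[255,0,0,0,0,0,0]]]' >/dev/null; python3 r.py
```

```text
t 9.72 p [0.4994 0.4354 0.1261] z [ 0.502 -0.032 -0.864] f [-9.8  0.3 11.6] w 0.335 g 43.3 j [ 0.93  0.28 -0.48  0.51 -0.43  2.5 ]
[0.0008 0.0018 0.0539] f shaft [-2.7 -0.4 15. ] [-0.2   0.24  0.09]
t 10.1 p [0.5005 0.4376 0.1251] z [ 0.502 -0.027 -0.864] f [-17.4   2.7  19.9] w 0.333 g 45.6 j [ 0.93  0.28 -0.48  0.5  -0.43  2.5 ]
[0.0011 0.0041 0.0526] f shaft [-5.2  1.5 26. ] [-0.19  0.5   0.1 ]
```

```bash
python3 - <<'E'
from h import *
s=status.read_state();F=FS.inv().apply(s["ft_force"]);M=FS.inv().apply(s["moment"]);print(F,M)
# M=r x F with r relative to ref; for candidate refs along tool axis z0 (mm above TCP, shaft frame) contact at foot height
for h in(0,.019,.1,.15):
    rz=-(.057+h)
    # Mx = ry Fz - rz Fy ; My = rz Fx - rx Fz
    print(h,"r xy mm",((rz*F[0]-M[1])/F[2]*1000).round(1),((M[0]+rz*F[1])/F[2]*1000).round(1))
E
python3 -m handwheel '[[[255,0,0,-7,0,0,0],[255,0,0,-4,0,0,0],[255,0,0,0,0,0,0],[255,0,0,0,0,0,0]]]' >/dev/null; python3 r.py
python3 -c "
from h import *
s=status.read_state();print(FS.inv().apply(s['moment']))"
```

```text
[-5.20358144  1.46379183 26.01524217] [ 0.03343573  1.74199774 -0.03933834]
0 r xy mm -55.6 -1.9
0.019 r xy mm -51.8 -3.0
0.1 r xy mm -35.6 -7.5
0.15 r xy mm -25.6 -10.4
t 10.6 p [0.4956 0.4337 0.1307] z [ 0.501 -0.036 -0.865] f [ 0.7 -0.2 -0.8] w 0.331 g 42.8 j [ 0.93  0.27 -0.47  0.53 -0.44  2.51]
[-0.0001 -0.0002  0.0597] f shaft [ 0.2 -0.2 -1. ] [-0.13  0.02  0.09]
[-0.01204486  0.59507083  0.03291704]
```

```bash
python3 - <<'E'
from h import *
p=np.mean([grab_frame("top")[0] for _ in range(4)],0)
q=p[203:220,146:165]
print("V  cols",146);print(q.mean(2).round().astype(int))
print("R-B");print((q[...,0]-q[...,2]).round().astype(int))
T=np.load("top0.npz")["p"][203:220,146:165].astype(float);print("before V");print(T.mean(2).round().astype(int))
E
sed -n '/^foot/p' chk.py
```

```text
V  cols 146
[[149 177 175 171 171 173 176 181 184 184 187 194 196 195 190 181 171 164
  168]
 [154 191 198 197 197 197 197 197 195 193 192 199 202 203 198 187 178 171
  172]
 [154 192 203 206 206 204 195 181 172 166 161 172 181 193 202 204 202 200
  200]
 [133 170 190 201 203 195 169 128 103  99 101 113 127 156 186 206 210 210
  210]
 [ 79 113 147 168 177 168 124  78  63  73  90 103 102 114 155 197 210 210
  211]
 [ 35  51  75  96 113 118  86  68  73  88 104 116 115 108 131 182 206 210
  211]
 [ 23  17  20  31  48  61  62  77  91 104 114 119 118 110 114 156 198 209
  210]
 [ 29  17  14  13  18  29  53  82 104 116 119 118 114 106 104 139 192 208
  210]
 [ 36  24  16  14  16  28  54  81 103 119 120 115 108  99  96 128 182 206
  210]
 [ 32  26  20  16  19  34  52  67  88 111 116 108  96  87  86 114 163 200
  210]
 [ 24  22  20  18  22  36  47  46  59  88 104  97  84  79  89 118 161 200
  210]
 [ 21  21  20  19  19  26  33  28  30  54  77  83  80  86 107 137 175 204
  211]
 [ 21  22  26  23  20  19  20  17  18  28  49  74  91 105 124 156 195 210
  212]
 [ 21  26  31  29  24  18  16  16  
[... 2020 characters left out ...]
0 143 143 134 148 197 212
  213]
 [148 194 206 207 202 177 138 140 144 142 145 148 150 144 137 160 202 212
  213]
 [149 196 207 207 206 192 158 138 142 142 144 145 142 137 146 182 207 213
  213]
 [146 195 207 208 208 203 187 158 133 122 133 136 130 137 170 202 212 213
  214]
 [144 194 207 208 207 208 203 189 165 147 147 152 160 174 199 211 213 214
  215]
 [155 193 203 203 203 204 203 195 187 182 185 196 201 204 211 212 212 215
  213]
 [166 184 192 193 192 193 193 179 174 177 186 203 206 207 206 206 208 208
  207]
 [158 174 182 188 193 193 184 165 161 171 186 195 193 191 189 190 194 192
  190]
 [150 171 173 176 184 186 175 148 147 164 183 184 177 173 173 175 178 181
  180]]
foot=T+Z[:,2]*.057
```

```bash
python3 -m handwheel '[[[255,1.7,2,0,0,0,0],[255,0,0,0,0,0,0],[255,0,0,3,0,0,0],[255,0,0,2,0,0,0],[255,0,0,1,0,0,0],[255,0,0,0,0,0,0]]]' >/dev/null; python3 r.py;  python3 -m handwheel '[[[255,0,0,2,0,0,0],[255,0,0,1,0,0,0],[255,0,0,0,0,0,0]]]' >/dev/null; python3 r.py;python3 -c "
from h import *
s=status.read_state();print(FS.inv().apply(s['moment']))"
```

```text
t 11.55 p [0.5004 0.4353 0.1268] z [ 0.501 -0.035 -0.865] f [ 0.3  0.4 -0.7] w 0.333 g 42.8 j [ 0.93  0.28 -0.47  0.52 -0.44  2.5 ]
[0.002  0.0018 0.0541] f shaft [-0.1  0.4 -0.7] [-0.14  0.05  0.08]
t 11.93 p [0.5012 0.4366 0.126 ] z [ 0.501 -0.032 -0.865] f [-11.9  -0.8  12.7] w 0.339 g 44.8 j [ 0.93  0.28 -0.47  0.51 -0.43  2.5 ]
[0.0023 0.0031 0.053 ] f shaft [-3.9 -1.6 16.9] [-0.15  0.21  0.06]
[-0.5840146   1.46192936 -0.0139613 ]
```

```bash
cat >> r.py <<'E'
F=FS.inv().apply(s["ft_force"])-[0,0,-.8];M=FS.inv().apply(s["moment"])-[-.012,.595,.033];rz=-.197
if F[2]>4: print("contact rel TCP mm",((rz*F[0]-M[1])/F[2]*1000).round(1),((M[0]+rz*F[1])/F[2]*1000).round(1))
E
python3 -m handwheel '[[[255,0,0,-4,0,0,0],[255,0,0,-1,0,0,0],[255,2.5,0,0,0,0,0],[255,0,0,3,0,0,0],[255,0,0,1,0,0,0],[255,0,0,0,0,0,0]]]' 90 >/dev/null; python3 r.py;  python3 -m handwheel '[[[255,0,0,2,0,0,0],[255,0,0,1,0,0,0],[255,0,0,0,0,0,0]]]' >/dev/null; python3 r.py
```

```text
t 12.68 p [0.5014 0.4388 0.1263] z [ 0.501 -0.033 -0.865] f [-9.3 -0.7 10.3] w 0.322 g 90.0 j [ 0.93  0.29 -0.46  0.51 -0.44  2.5 ]
[0.0024 0.0054 0.0532] f shaft [-2.9 -1.3 13.5] [-0.17  0.17  0.08]
contact rel TCP mm 10.5 -7.8
t 13.05 p [0.502  0.4401 0.1258] z [ 0.502 -0.03  -0.865] f [-23.2  -1.6  28.1] w 0.318 g 92.1 j [ 0.93  0.29 -0.46  0.51 -0.43  2.5 ]
[0.0026 0.0067 0.0525] f shaft [-5.9 -3.3 35.9] [-0.17  0.34  0.04]
contact rel TCP mm -7.7 -16.4
```

```bash
python3 -m handwheel '[[[255,0,0,-6,0,0,0],[255,0,0,-5,0,0,0],[255,-5,-2.2,0,0,0,0],[255,0,0,0,0,0,0],[255,0,0,0,0,0,0]]]' >/dev/null; python3 r.py
python3 - <<'E'
from h import *
import chk
from chk import proj
s=status.read_state();T=np.array(s["eef_pos"]);Z=q2R(s["tool_rot"]).as_matrix();foot=T+Z[:,2]*.057
out=[]
for n,(v0,u0),w in(("side",(122,205),36),("top",(196,140),36)):
    p=np.mean([grab_frame(n)[0] for _ in range(4)],0).astype(np.uint8)
    im=cv2.resize(p[v0:v0+w,u0:u0+w],None,fx=11,fy=11,interpolation=2)
    def ring(c,r,col):
        q=np.array([(proj(n,c+FS.apply([r*np.cos(a),r*np.sin(a),0]))-[u0,v0]+.5)*11 for a in np.linspace(0,6.28,40)]).astype(int)
        cv2.polylines(im,[q],True,col,1)
    ring(S,.0135,(255,0,0));ring(foot,.0125,(0,0,255));ring(foot-Z[:,2]*.05,.0125,(0,200,0))
    out.append(im)
cv2.imwrite("pics/e.png",np.hstack(out)[:,:,::-1])
E
```

```text
t 13.68 p [0.4953 0.4328 0.1306] z [ 0.501 -0.035 -0.865] f [ 0.1  0.2 -0.6] w 0.32 g 88.6 j [ 0.93  0.27 -0.48  0.52 -0.44  2.51]
[-0.0003 -0.001   0.0598] f shaft [-0.2  0.2 -0.6] [-0.13  0.02  0.09]
top pred foot [156.  210.5] neck [152.1 215.4] mask n 22 cent (np.float32(157.09091), np.float32(211.5)) perp off px 1.45 nrm [0.78 0.63] along [3.9 8.6] len 6.3 ang pred -50.8 meas -67.1
  px per mm shaft x [-0.01 -0.27] perp -0.18
  px per mm shaft y [-0.29 -0.02] perp -0.23
  px per mm shaft z [-0.08  0.09] perp -0.0
  S at [155.96 210.18]
side pred foot [233.2 148.2] neck [226.2 139.6] mask n 55 cent (np.float32(230.10909), np.float32(143.72728)) perp off px -0.46 nrm [-0.78  0.63] along [ 1.  10.5] len 11.1 ang pred 50.9 meas 50.0
  px per mm shaft x [ 0.2  -0.14] perp -0.24
  px per mm shaft y [-0.05 -0.12] perp -0.04
  px per mm shaft z [-0.14 -0.17] perp -0.0
  S at [233.57 148.58]
```

View pics/e.png

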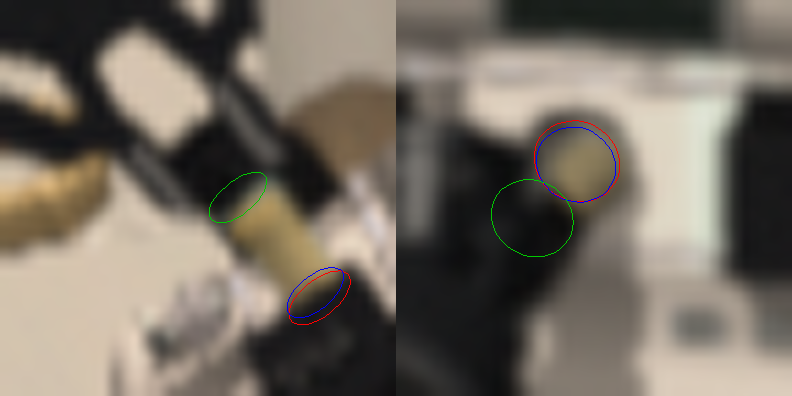

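The right crop shows the glass around (588,178), to the right of and below the predicted foot ring at (577,164). So the vial tipped in the grip, foot towards −y, during the rim contacts. I'll raise it clear and measure the tilt from depth.

```bash
python3 -m handwheel '[[[255,0,0,-15,0,0,0],[255,0,0,-15,0,0,0],[255,0,0,0,0,0,0],[255,0,0,0,0,0,0]]]' >/dev/null; python3 r.py
python3 - <<'E'
from h import *
from chk import proj
s=status.read_state();T=np.array(s["eef_pos"]);Z=q2R(s["tool_rot"]).as_matrix();foot=T+Z[:,2]*.057
for n in("side","top"):
    fr=[grab_frame(n) for _ in range(6)];p=np.mean([f[0] for f in fr],0).astype(np.uint8);d=np.median([f[1] for f in fr],0)
    hsv=cv2.cvtColor(p,cv2.COLOR_RGB2HSV);P=pts(n,d)
    Q=(P-T)@Z*1000   # tool frame mm (x=shaft y, y=shaft x, z down)
    m=(hsv[...,1]>65)&(hsv[...,0]>10)&(hsv[...,0]<38)&(hsv[...,2]>70)&(np.linalg.norm(Q-[0,0,30],axis=-1)<45)
    q=Q[m];o=np.argsort(q[:,2]);q=q[o];print(n,len(q));vv,uu=np.nonzero(m)
    for lo in range(0,65,8):
        k=(q[:,2]>=lo)&(q[:,2]<lo+8)
        if k.sum()>2: print(lo,k.sum(),q[k].mean(0).round(1),"sd",q[k].std(0).round(1))
    print("lin x,y vs z slope",np.polyfit(q[:,2],q[:,0],1).round(3),np.polyfit(q[:,2],q[:,1],1).round(3))
    vx,vy,x0,y0=cv2.fitLine(np.c_[uu,vv].astype(np.float32),2,0,.01,.01).ravel();print("img line ang",np.degrees(np.arctan2(vy,vx)),x0,y0)
    for w in(0,5,10):
        a=proj(n,T+Z@np.array([0,0,.01]));b=proj(n,T+Z@np.array([-np.sin(np.radians(w))*.047,0,.01+.047*np.cos(np.radians(w))]));print("tilt",w,"pred ang",np.degrees(np.arctan2(*(b-a)[::-1])),"len",np.linalg.norm(b-a),a,b)
E
```

```text
t 14.88 p [0.4802 0.4346 0.1574] z [ 0.501 -0.034 -0.865] f [-0.3 -0.7 -0.9] w 0.319 g 88.6 j [ 0.96  0.23 -0.46  0.59 -0.44  2.53]
[-0.0001 -0.0004  0.0906] f shaft [-0.7 -0.7 -0.7] [-0.17  0.1   0.09]
top pred foot [153.4 213.4] neck [149.3 218.4] mask n 23 cent (np.float32(154.73914), np.float32(214.56522)) perp off px 1.8 nrm [0.78 0.63] along [4.2 8.9] len 6.5 ang pred -51.0 meas -39.1
  px per mm shaft x [-0.01 -0.28] perp -0.18
  px per mm shaft y [-0.29 -0.02] perp -0.24
  px per mm shaft z [-0.08  0.1 ] perp -0.0
  S at [155.96 210.18]
side pred foot [228.9 142.8] neck [221.7 134. ] mask n 58 cent (np.float32(226.2069), np.float32(139.10345)) perp off px -0.24 nrm [-0.78  0.63] along [ 1.6 11.7] len 11.4 ang pred 50.8 meas 50.6
  px per mm shaft x [ 0.2  -0.14] perp -0.25
  px per mm shaft y [-0.05 -0.12] perp -0.04
  px per mm shaft z [-0.14 -0.17] perp -0.0
  S at [233.57 148.58]
side 64
0 5 [-17.8   2.8   3.3] sd [0.9 2.7 2.8]
8 12 [-14.7   3.6  12.1] sd [3.4 6.  2.4]
16 11 [-15.4   4.1  20.4] sd [3.1 6.2 2.4]
24 12 [-16.    3.7  28.6] sd [3.6 6.4 2.2]
32 10 [-17.6   3.7 
[... 499 characters left out ...]
 134.7874184 ] [229.25855047 143.91952105]
top 29
0 3 [-12.3  10.1   5.2] sd [2.9 2.3 1.2]
8 6 [-13.1   9.3  12.3] sd [3.5 3.  1.7]
16 4 [-13.2   9.2  20. ] sd [3.4 3.1 1. ]
24 7 [-13.2   9.6  27.9] sd [3.7 3.  2. ]
32 5 [-13.3  10.4  36. ] sd [4.2 2.  2. ]
lin x,y vs z slope [  0.025 -13.801] [-2.000e-03  9.892e+00]
img line ang -54.571133 154.48276 214.6207
tilt 0 pred ang -50.825476318175575 len 6.132415393185416 [149.76773174 218.17518892] [153.6414845 213.4211845]
tilt 5 pred ang -42.67143380729802 len 6.887478606110605 [149.76773174 218.17518892] [154.83176841 213.50690292]
tilt 10 pred ang -36.18542946655027 len 7.703309631004085 [149.76773174 218.17518892] [155.98515367 213.62715156]
```

```bash
python3 -m handwheel '[[[255,6.3,0,16,0,0,0],[255,0,0,16,0,0,0],[255,0,0,0,0,0,0],[255,0,0,0,0,0,0]]]' >/dev/null; python3 r.py
python3 - <<'E'
from h import *
p=np.mean([grab_frame("top")[0] for _ in range(6)],0)
q=p[203:220,146:165]
print("V  cols",146);print(q.mean(2).round().astype(int))
print("R-B");print((q[...,0]-q[...,2]).round().astype(int))
E
```

```text
t 16.27 p [0.4968 0.4391 0.1288] z [ 0.501 -0.036 -0.865] f [ 0.5 -0.6 -0.5] w 0.322 g 88.6 j [ 0.94  0.28 -0.46  0.53 -0.44  2.51]
[-0.0004  0.0053  0.0577] f shaft [ 0.2 -0.6 -0.7] [-0.12  0.01  0.08]
V  cols 146
[[149 178 175 171 172 173 177 181 184 184 187 194 196 195 190 181 171 164
  168]
 [154 191 197 197 197 197 197 196 196 193 191 199 202 202 198 187 178 170
  172]
 [155 194 205 206 207 204 196 181 172 166 161 172 181 193 202 203 202 200
  201]
 [141 182 199 204 206 196 169 128 104 101 104 114 127 156 186 206 209 210
  210]
 [101 144 170 187 195 175 126  82  75  87 100 107 101 112 154 197 210 211
  211]
 [ 48  77 107 145 166 139  93  85  97 109 115 118 112 103 129 181 206 210
  211]
 [ 17  27  59 100 120  98  90 105 114 117 117 116 113 105 110 155 198 209
  210]
 [ 19  16  30  51  65  74  98 115 120 117 113 108 104 101 103 140 194 209
  210]
 [ 24  15  15  25  41  65  92 112 118 114 107 100  93  95 104 140 194 209
  210]
 [ 21  17  15  26  43  56  72  95 107 106  96  86  81  84 105 153 198 209
  210]
 [ 20  18  19  28  39  42  42  59  82  93  85  74  70  80 120 176 204 209
 
[... 817 characters left out ...]
15 19 27 32 32 27 20 15 18 25 29 27 27]
 [ 0  3  9 16 18 15 19 30 40 44 43 38 30 19 16 22 29 28 28]
 [ 0 -1  2  7  9 12 24 40 47 47 45 41 34 23 16 21 30 29 27]
 [ 0 -1  0  1  3 10 24 42 48 46 42 38 32 24 16 21 29 28 28]
 [-1  0 -1  0  3  7 21 39 46 44 38 32 26 18 16 22 29 28 27]
 [ 0 -1 -1  1  2  4 12 26 37 41 34 26 18 14 18 25 29 28 27]
 [-2  0 -1  0  2  2  4 12 26 32 26 17 13 13 21 28 28 26 26]
 [-1 -2 -2  0  0  0  0  4 13 19 17 15 15 17 22 28 26 26 25]
 [-1 -2 -2 -1 -1  0 -2  1  5 11 16 18 18 20 24 28 26 25 25]
 [-1 -2  0 -1 -1  0  0  0  4 10 15 17 18 19 23 26 27 27 27]
 [-2 -2 -1 -1 -1 -1  0  3  8 12 14 16 15 18 21 23 24 24 24]
 [-1 -2 -1  0  0  0  2  6 11 15 16 16 16 16 20 23 24 23 24]]
```

```bash
python3 -m handwheel '[[[255,-0.8,0.6,2,0,0,0],[255,0,0,2,0,0,0],[255,0,0,2,0,0,0],[255,0,0,0,0,0,0]]]' >/dev/null; python3 r.py;  python3 -m handwheel '[[[255,0,0,1.5,0,0,0],[255,0,0,0,0,0,0]]]' >/dev/null; python3 r.py
```

```text
t 17.07 p [0.5001 0.4389 0.125 ] z [ 0.501 -0.034 -0.865] f [-3.5 -0.   5.2] w 0.323 g 89.3 j [ 0.93  0.29 -0.47  0.51 -0.44  2.51]
[0.0006 0.0054 0.0528] f shaft [-0.4 -0.3  6.2] [-0.16  0.11  0.08]
contact rel TCP mm -26.1 -29.6
t 17.32 p [0.5005 0.4396 0.1247] z [ 0.501 -0.032 -0.865] f [-11.1  -0.7  12.7] w 0.326 g 90.4 j [ 0.93  0.29 -0.47  0.51 -0.44  2.51]
[0.0008 0.0061 0.0523] f shaft [-3.2 -1.5 16.5] [-0.16  0.2   0.07]
contact rel TCP mm -7.9 -18.1
```

```bash
cat > r.py <<'E'
from h import *
s=status.read_state();F=FS.inv().apply(s["ft_force"])-[0,0,-.8];M=FS.inv().apply(s["moment"])-[-.012,.595,.033];rz=-.207
print(round(s["time"],2),"tcp in shaft mm",(inshaft(s["eef_pos"])*1e3).round(1),"F",F.round(1),"rot",np.degrees((Rshaft().inv()*q2R(s["tool_rot"])).as_rotvec()).round(1),"w",round(s["grip_width"],3),end=" ")
print("contact rel TCP",((rz*F[0]-M[1])/F[2]*1000).round(1),((M[0]+rz*F[1])/F[2]*1000).round(1)) if F[2]>4 else print()
E
python3 -m handwheel '[[[255,0.7,0.5,-0.8,0,0,0],[255,0,0,0,0,0,0]]]' 110 >/dev/null; python3 r.py;  python3 -m handwheel '[[[255,1,0.5,0,0,0,0],[255,0,0,0,0,0,0]]]' >/dev/null; python3 r.py; python3 -m handwheel '[[[255,1,0.5,0,0,0,0],[255,0,0,0,0,0,0]]]' >/dev/null; python3 r.py; python3 -m handwheel '[[[255,1,0.5,0,0,0,0],[255,0,0,0,0,0,0]]]' >/dev/null; python3 r.py
```

```text
17.57 tcp in shaft mm [ 0.7  6.3 51.8] F [-1.3  1.7  3.1] rot [-0.1  0.1  0.1] w 0.316 
17.82 tcp in shaft mm [ 0.7  6.6 51.2] F [-3.   2.2  2.6] rot [-0.1  0.1  0.1] w 0.316 
18.07 tcp in shaft mm [ 0.9  7.  51. ] F [-5.5  1.   2.5] rot [-0.  0.  0.] w 0.313 
18.32 tcp in shaft mm [ 1.   7.5 50.8] F [-5.8 -0.5  3.1] rot [-0. -0.  0.] w 0.315
```

It is starting to drop in. I'll ease x and go down.

```bash
python3 -m handwheel '[[[255,0,-1.2,1.5,0,0,0],[255,0,0,0,0,0,0]]]' >/dev/null; python3 r.py;  python3 -m handwheel '[[[255,0,0,2,0,0,0],[255,0,0,0,0,0,0]]]' >/dev/null; python3 r.py; python3 -m handwheel '[[[255,0,0,2,0,0,0],[255,0,0,0,0,0,0]]]' >/dev/null; python3 r.py
```

```text
18.57 tcp in shaft mm [ 0.8  7.9 49.5] F [-4.1  1.1 -0. ] rot [-0.1 -0.   0.1] w 0.317 
18.82 tcp in shaft mm [ 0.7  8.1 47.6] F [-5.1 -0.1  0.2] rot [-0.1  0.   0.1] w 0.317 
19.07 tcp in shaft mm [ 0.7  8.1 45.7] F [-4.5 -0.9  0.7] rot [-0.1  0.   0.1] w 0.314
```

```bash
python3 -m handwheel '[[[255,0,-0.8,4,0,0,0],[255,0,0,5,0,0,0],[255,0,0,5,0,0,0],[255,0,0,0,0,0,0]]]' >/dev/null; python3 r.py;  python3 -m handwheel '[[[255,0,0,5,0,0,0],[255,0,0,5,0,0,0],[255,0,0,0,0,0,0]]]' >/dev/null; python3 r.py
```

```text
19.57 tcp in shaft mm [ 0.4  7.5 31.4] F [-3.4 -2.5 -1.4] rot [-0.2 -0.1  0.1] w 0.315 
19.95 tcp in shaft mm [ 0.   7.  21.4] F [-3.5 -4.7 -0.2] rot [-0.1 -0.1  0. ] w 0.313
```

```bash
python3 -m handwheel '[[[255,-1,-0.7,4,0,0,0],[255,0,0,4,0,0,0],[255,0,0,3,0,0,0],[255,0,0,0,0,0,0]]]' >/dev/null; python3 r.py;  python3 -m handwheel '[[[255,0,0,2,0,0,0],[255,0,0,2,0,0,0],[255,0,0,0,0,0,0]]]' >/dev/null; python3 r.py
```

```text
20.45 tcp in shaft mm [-0.3  6.  11.2] F [-4.5 -6.4  7.4] rot [-0.2 -0.1  0. ] w 0.314 contact rel TCP -18.3 -8.4
20.82 tcp in shaft mm [-0.3  5.7  7.6] F [-5.8 -9.4 13.5] rot [-0.2 -0.1  0. ] w 0.314 contact rel TCP -1.4 13.5
```

```bash
python3 -m handwheel '[[[255,-1.8,-1,0,0,0,0],[255,0,0,0,0,0,0]]]' >/dev/null; python3 r.py;  python3 -m handwheel '[[[255,0,0,2,0,0,0],[255,0,0,0,0,0,0]]]' >/dev/null; python3 r.py; python3 -m handwheel '[[[255,0,0,1.5,0,0,0],[255,0,0,0,0,0,0]]]' >/dev/null; python3 r.py
```

```text
21.07 tcp in shaft mm [-0.3  5.6  7.7] F [-3.4 -4.   8. ] rot [-0.2  0.   0.1] w 0.317 contact rel TCP -8.3 16.3
21.32 tcp in shaft mm [-0.3  5.5  5.7] F [-4.3 -5.2  8.6] rot [-0.2  0.   0.1] w 0.315 contact rel TCP 7.9 30.0
21.57 tcp in shaft mm [-0.4  5.5  4.7] F [-4.  -5.9 15. ] rot [-0.2  0.   0.1] w 0.314 contact rel TCP -13.6 6.2
```

```bash
python3 -m handwheel '[[[110,0,0,0,0,0,0],[110,0,0,0,0,0,0],[110,0,0,0,0,0,0],[110,0,0,-12,0,0,0],[110,-6,0,-16,0,0,0],[255,0,0,-12,0,0,0],[255,0,0,0,0,0,0],[255,0,0,0,0,0,0]]]' >/dev/null; python3 r.py
python3 - <<'E'
from h import *
from chk import proj
P=[];
for n in("side","top"):
    fr=[grab_frame(n) for _ in range(4)];p=np.mean([f[0] for f in fr],0);d=np.median([f[1] for f in fr],0)
    Q=FS.inv().apply((pts(n,d)-S).reshape(-1,3)).reshape(420,560,3)*1e3
    m=(p.max(2)<75)&(np.hypot(Q[...,0],Q[...,1])<22)&(Q[...,2]>8)&(Q[...,2]<45)
    print(n,m.sum(),"cap pts mean",Q[m].mean(0).round(1),"z pct",np.percentile(Q[m][:,2],[50,80,90,95]).round(1),"xy range",np.percentile(Q[m],[5,95],axis=0).round(1).tolist())
E
```

```text
22.57 tcp in shaft mm [-1.1 -0.  43.7] F [-0.1 -0.2  0.8] rot [-0.2  0.1  0.1] w 0.005 
top pred foot [157.  209.2] neck [153.1 214. ] mask n 1 cent (np.float32(157.0), np.float32(207.0)) perp off px -1.36 nrm [0.78 0.63] along [7.9 7.9] len 6.2 ang pred -51.0 meas 0.0
  px per mm shaft x [-0.01 -0.27] perp -0.18
  px per mm shaft y [-0.29 -0.02] perp -0.23
  px per mm shaft z [-0.08  0.09] perp -0.0
  S at [155.96 210.18]
side pred foot [235.2 150.9] neck [228.2 142.4] mask n 25 cent (np.float32(235.72), np.float32(134.24)) perp off px -10.97 nrm [-0.77  0.63] along [-5.4  1.1] len 11.0 ang pred 50.8 meas 27.4
  px per mm shaft x [ 0.2  -0.14] perp -0.24
  px per mm shaft y [-0.05 -0.12] perp -0.04
  px per mm shaft z [-0.14 -0.17] perp -0.0
  S at [233.57 148.58]
side 44 cap pts mean [ 1.6 -6.1 22.9] z pct [24.3 26.7 27.3 33.2] xy range [[-8.9, -16.0, 11.1], [12.3, 13.7, 33.2]]
top 45 cap pts mean [ 5.4 -6.2 23.9] z pct [26.2 29.  30.2 30.9] xy range [[-6.7, -14.1, 11.6], [12.9, 5.8, 30.9]]
```

```bash
python3 -m handwheel '[[[255,0,1,10,0,0,0],[255,0,0,3,0,0,0],[255,0,0,0,0,0,0]]]' >/dev/null; python3 r.py;  python3 -m handwheel '[[[255,0,0,2,0,0,0],[255,0,0,0,0,0,0]]]' >/dev/null; python3 r.py; python3 -m handwheel '[[[255,0,0,2,0,0,0],[255,0,0,0,0,0,0]]]' >/dev/null; python3 r.py;python3 -m handwheel '[[[255,0,0,2,0,0,0],[255,0,0,0,0,0,0]]]' >/dev/null; python3 r.py
```

```text
23.65 tcp in shaft mm [-0.5 -0.6 29.9] F [0.3 0.1 1.1] rot [-0.1  0.   0.1] w 0.001 
23.9 tcp in shaft mm [-0.1 -0.1 28.5] F [0.1 0.6 1.2] rot [-0.2  0.1  0.1] w -0.005 
24.15 tcp in shaft mm [ 1.4  0.9 28. ] F [ 0.5 -1.5 13.5] rot [-0.3  0.2  0.1] w 0.001 contact rel TCP 5.7 -12.4
24.4 tcp in shaft mm [ 2.4  1.5 27.8] F [-1.6 -4.4 30.2] rot [-0.4  0.2  0.1] w -0.002 contact rel TCP 7.5 -12.5
```

Cap top is rigid at z = 28 mm, so the vial is fully seated. Next is the hood: I'll push its roof rib, which keeps the hand clear of the evaporator.

```bash
python3 -m handwheel '[[[255,0,0,-20,0,0,0],[255,0,0,-30,0,0,0],[255,-35,0,0,0,0,0],[255,-35,0,0,0,0,0],[255,-35,0,0,0,0,0],[255,-33,0,0,0,0,0],[255,0,0,0,0,0,0],[255,0,0,0,0,0,0]]]' >/dev/null; python3 r.py
python3 - <<'E'
from h import *
p,d=grab_frame("top");Q=FS.inv().apply((pts("top",d)-S).reshape(-1,3)).reshape(420,560,3)*1e3
m=(p.max(2)<70)&(abs(Q[...,0])<22)&(Q[...,1]<-40)&(Q[...,1]>-150)&(Q[...,2]>20)&(Q[...,2]<60)
for lo in range(-150,-40,8):
    k=m&(Q[...,1]>=lo)&(Q[...,1]<lo+8)
    if k.sum()>1: print(lo,k.sum(),"z",np.percentile(Q[k][:,2],[10,50,90]).round(0))
E
```

```text
25.4 tcp in shaft mm [   0.2 -137.5   74.6] F [-0.5  0.7 -1. ] rot [-0.2  0.1  0.1] w 0.003 
-142 4 z [28. 29. 31.]
-134 12 z [27. 33. 36.]
-126 3 z [36. 38. 39.]
-118 2 z [31. 33. 34.]
-110 4 z [37. 43. 54.]
-102 20 z [30. 35. 39.]
-94 27 z [32. 36. 39.]
-86 31 z [33. 37. 40.]
-78 29 z [33. 36. 38.]
-70 24 z [32. 36. 40.]
-62 21 z [33. 36. 39.]
```

```bash
python3 -m handwheel '[[[255,0,0,16,0,0,0],[255,0,0,14,0,0,0],[255,0,0,0,0,0,0],[255,0,0,0,0,0,0]]]' >/dev/null; python3 r.py; python3 -m handwheel '[[[255,6,0,0,0,0,0],[255,6,0,0,0,0,0],[255,6,0,0,0,0,0],[255,6,0,0,0,0,0],[255,0,0,0,0,0,0]]]' >/dev/null; python3 r.py
```

```text
25.95 tcp in shaft mm [  -0.5 -138.    44.3] F [-0.7  0.5  0.2] rot [-0.1  0.   0.1] w 0.005 
26.57 tcp in shaft mm [  -0.4 -113.5   44.4] F [ 0.6 -0.4  0.3] rot [-0.1  0.1  0.1] w 0.001
```

```bash
python3 -m handwheel '[[[255,8,0,0,0,0,0],[255,8,0,0,0,0,0],[255,8,0,0,0,0,0],[255,8,0,0,0,0,0],[255,0,0,0,0,0,0]]]' >/dev/null; python3 r.py
python3 - <<'E'
from h import *
p,d=grab_frame("top");Q=FS.inv().apply((pts("top",d)-S).reshape(-1,3)).reshape(420,560,3)*1e3
m=(p.max(2)<70)&(abs(Q[...,0])<18)&(Q[...,1]<20)&(Q[...,1]>-150)&(Q[...,2]>25)&(Q[...,2]<45)
print(np.percentile(Q[m][:,1],[2,10,50,90,98]).round(0))
E
```

```text
27.2 tcp in shaft mm [ -0.1 -81.   44.5] F [ 0.2 -0.2  0.1] rot [-0.2  0.1  0.1] w -0.002 
[-92. -86. -26.  -1.   6.]
```

```bash
python3 -m handwheel '[[[255,9,0,0,0,0,0],[255,9,0,0,0,0,0],[255,9,0,0,0,0,0],[255,9,0,0,0,0,0],[255,9,0,0,0,0,0],[255,0,0,0,0,0,0]]]' >/dev/null; python3 r.py; python3 -m handwheel '[[[255,4,0,0,0,0,0],[255,4,0,0,0,0,0],[255,3,0,0,0,0,0],[255,0,0,0,0,0,0]]]' >/dev/null; python3 r.py
```

```text
28.0 tcp in shaft mm [ -0.2 -37.1  44.3] F [ 1.3 -2.6 -0.3] rot [-0.2 -0.   0.1] w -0.003 
28.5 tcp in shaft mm [ -0.1 -25.1  44.7] F [-0.4  0.5  0.4] rot [-0.1  0.2  0.1] w 0.001
```

```bash
python3 -m handwheel '[[[255,4,0,0,0,0,0],[255,3,0,0,0,0,0],[255,0,0,0,0,0,0]]]' >/dev/null; python3 r.py; python3 -m handwheel '[[[255,4,0,0,0,0,0],[255,0,0,0,0,0,0]]]' >/dev/null; python3 r.py; python3 -m handwheel '[[[255,3,0,0,0,0,0],[255,0,0,0,0,0,0]]]' >/dev/null; python3 r.py
```

```text
28.88 tcp in shaft mm [ -0.3 -21.8  44.3] F [ 0.5 -9.9  6.3] rot [-0.2 -0.2  0. ] w 0.002 contact rel TCP 20.7 28.7
29.12 tcp in shaft mm [ -0.5 -21.6  43.9] F [  1.4 -19.6  14.9] rot [-0.3 -0.6 -0. ] w 0.0 contact rel TCP 12.7 -0.5
29.38 tcp in shaft mm [ -0.5 -21.4  43.7] F [  3.1 -26.5  21. ] rot [-0.3 -0.9 -0.1] w 0.002 contact rel TCP -5.5 -8.7
```

```bash
python3 -m handwheel '[[[255,-8,0,0,0,0,0],[255,-6,0,0,0,0,0],[255,0,0,-30,0,0,0],[255,0,0,-35,0,0,0],[255,-30,-40,-40,0,0,0],[255,0,-40,-40,0,0,0],[255,0,0,0,0,0,0]]]' >/dev/null; python3 r.py
python3 - <<'E'
from h import *
out=[]
for n,(v0,u0),w in(("side",(115,195),80),("top",(180,126),80)):
    fr=[grab_frame(n) for _ in range(4)];p=np.mean([f[0] for f in fr],0).astype(np.uint8);d=np.median([f[1] for f in fr],0)
    out.append(cv2.resize(p[v0:v0+w,u0:u0+w],None,fx=5,fy=5,interpolation=2))
    Q=FS.inv().apply((pts(n,d)-S).reshape(-1,3)).reshape(420,560,3)*1e3
    m=(p.max(2)<75)&(abs(Q[...,0])<18)&(abs(Q[...,1])<150)&(Q[...,2]>30)&(Q[...,2]<42)
    print(n,m.sum(),"y pct",np.percentile(Q[m][:,1],[1,5,50,95,99]).round(1), "rib", Q[(p.max(2)<75)&(abs(Q[...,0])<14)&(abs(Q[...,1])<150)&(Q[...,2]>46)&(Q[...,2]<58)][:,1].round(0))
cv2.imwrite("pics/f.png",np.hstack(out)[:,:,::-1])
E
```

```text
30.25 tcp in shaft mm [-81.1 -53.8 190.8] F [1.7 0.4 1. ] rot [-0.2  0.3 -0.1] w -0.003 
side 77 y pct [-34.9 -33.6 -11.2  49.2  51.1] rib [ -7.  -9. -11. -10.  -7. -11. -11. -17.  -8. -14. -11.  -8. -11. -15.]
top 221 y pct [-33.  -30.6  14.3  49.6  51.7] rib [ -5.  -8. -11. -13.  -4.  -9. -11.  -4.  -7. -11.  -5.  -9. -10.  -4.
  -7. -11.  -3.  -7. -11.  -4.  -8. -11. -12.  -3.  -7. -10.]
```

View pics/f.png

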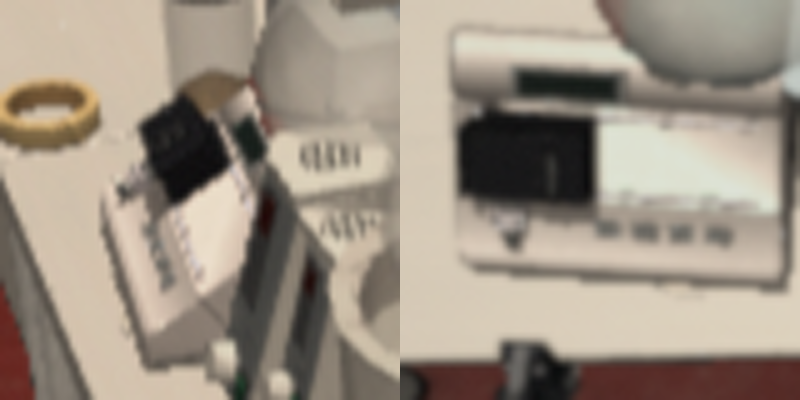

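Run:
```python
from h import *
from chk import proj
c,M=cam("top");o=np.array(c["xyz"]);n=FS.apply([0,0,1])
def onroof(u,v,h):
    r=M@np.array([(u-c["cx"])/c["fx"],(v-c["cy"])/c["fy"],1]);return inshaft(o+r*(n@(S+n*h-o))/(n@r))*1e3
A=np.load("top0.npz")["p"].astype(float).mean(2);B=np.mean([grab_frame("top")[0] for _ in range(6)],0).mean(2)
for nm,I in(("open",A),("shut",B)):
    for v in(208,211,214,217):
        r=I[v];k=np.nonzero(r[135:215]<60)[0]+135;u=k.max();thr=95
        e=np.interp(thr,[r[u],r[u+1],r[u+2]],[u,u+1,u+2]); l=k.min()
        print(nm,v,"trail u",e.round(2),"y@roof36",onroof(e,v,.036)[1].round(1),"y@0",onroof(e,v,0)[1].round(1),"lead u",l)
```

```text
Traceback (most recent call last):
  File "chk.py", line 12, in <module>
    k,l,stt,ce=cv2.connectedComponentsWithStats(m);i=1+np.argmax(stt[1:,4])
                                                       ~~~~~~~~~^^^^^^^^^^^
ValueError: attempt to get argmax of an empty sequence
```

```bash
cat > edge.py <<'E'
from h import *
c,M=cam("top");o=np.array(c["xyz"]);n=FS.apply([0,0,1])
def onroof(u,v,h):
    r=M@np.array([(u-c["cx"])/c["fx"],(v-c["cy"])/c["fy"],1]);return inshaft(o+r*(n@(S+n*h-o))/(n@r))*1e3
A=np.load("top0.npz")["p"].astype(float).mean(2);B=np.mean([grab_frame("top")[0] for _ in range(6)],0).mean(2)
for nm,I in(("open",A),("shut",B)):
    for v in(208,211,214,217):
        r=I[v];k=np.nonzero(r[135:203]<60)[0]+135;u=k.max();thr=95
        e=np.interp(thr,[r[u],r[u+1],r[u+2]],[u,u+1,u+2]); l=k.min()
        print(nm,v,"trail u",e.round(2),"y@roof36",onroof(e,v,.036)[1].round(1),"y@0",onroof(e,v,0)[1].round(1),"lead u",l,r[u-1:u+4].round())
E
python3 edge.py
```

```text
open 208 trail u 193.7 y@roof36 -137.9 y@0 -131.1 lead u 138 [ 23.  48. 115. 174. 188.]
open 211 trail u 193.6 y@roof36 -137.5 y@0 -130.7 lead u 138 [ 23.  52. 123. 185. 199.]
open 214 trail u 193.53 y@roof36 -137.2 y@0 -130.4 lead u 138 [ 24.  54. 132. 198. 213.]
open 217 trail u 193.47 y@roof36 -137.0 y@0 -130.1 lead u 138 [ 24.  58. 137. 207. 220.]
shut 208 trail u 164.52 y@roof36 -39.3 y@0 -30.0 lead u 138 [ 17.  56. 132. 199. 218.]
shut 211 trail u 164.52 y@roof36 -39.0 y@0 -29.7 lead u 138 [ 17.  56. 131. 198. 217.]
shut 214 trail u 164.54 y@roof36 -38.8 y@0 -29.5 lead u 138 [ 16.  55. 130. 197. 216.]
shut 217 trail u 164.62 y@roof36 -38.8 y@0 -29.5 lead u 138 [ 17.  50. 122. 188. 211.]
```

Left: the hood is closed at about (185,145). Right: its trailing edge is at (597,160) and it runs up to the end wall. The edge measurement leaves about 3 mm of doubt, so I'll push squarely on the end wall at hood_push height.

```bash
python3 -m handwheel '[[[255,-2,27,38,0,0,0],[255,-2,27,38,0,0,0],[255,-2,27,38,0,0,0],[255,0,0,30,0,0,0],[255,0,0,27,0,0,0],[255,0,0,0,0,0,0],[255,0,0,0,0,0,0]]]' >/dev/null; python3 r.py; python3 -m handwheel '[[[255,7,0,0,0,0,0],[255,6,0,0,0,0,0],[255,0,0,0,0,0,0]]]' >/dev/null; python3 r.py
```

```text
31.98 tcp in shaft mm [  2.  -61.2  18.1] F [-0.6  0.5  0.9] rot [-0.2  0.1  0.1] w -0.003 
32.35 tcp in shaft mm [  2.2 -47.2  18.1] F [-0.2 -0.5  0.5] rot [-0.2  0.1  0.1] w 0.002
```

```bash
python3 -m handwheel '[[[255,3,0,0,0,0,0],[255,2,0,0,0,0,0],[255,0,0,0,0,0,0]]]' >/dev/null; python3 r.py; python3 -m handwheel '[[[255,3,0,0,0,0,0],[255,0,0,0,0,0,0]]]' >/dev/null; python3 r.py;python3 -m handwheel '[[[255,3,0,0,0,0,0],[255,0,0,0,0,0,0]]]' >/dev/null; python3 r.py
```

```text
32.73 tcp in shaft mm [  1.7 -43.4  17.5] F [ 0.3 -0.3  0.6] rot [-0.1  0.1  0.1] w 0.002 
32.98 tcp in shaft mm [  1.6 -43.1  17.2] F [ 1.  -8.1  5.5] rot [-0.2 -0.2  0.1] w 0.004 contact rel TCP 6.1 35.7
33.23 tcp in shaft mm [  1.6 -43.   17. ] F [  1.9 -15.5  11.7] rot [-0.3 -0.5  0. ] w 0.001 contact rel TCP 3.3 7.0
```

```bash
python3 -m handwheel '[[[255,-15,0,0,0,0,0],[255,0,-1,-28,0,0,0],[255,0,0,-28,0,0,0],[255,40,0,0,0,0,0],[255,42,0,0,0,0,0],[255,0,0,28,0,0,0],[255,0,0,0,0,0,0],[255,0,0,0,0,0,0]]]' >/dev/null; python3 r.py; python3 -m handwheel '[[[255,-4,0,0,0,0,0],[255,-3,0,0,0,0,0],[255,0,0,0,0,0,0]]]' >/dev/null; python3 r.py
```

```text
34.23 tcp in shaft mm [ 0.7 28.9 45.8] F [ 0.1 -0.   1.5] rot [-0.1  0.   0.1] w 0.002 
34.6 tcp in shaft mm [ 1.1 22.2 46. ] F [ 0.9 -0.4  0.9] rot [-0.2  0.1  0.1] w -0.0
```

```bash
for i in 1 2 3 4; do python3 -m handwheel '[[[255,-2,0,0,0,0,0],[255,0,0,0,0,0,0]]]' >/dev/null; python3 r.py; done
```

```text
34.85 tcp in shaft mm [ 0.8 20.4 45.6] F [-0.5 -0.7  0.9] rot [-0.1  0.1  0.1] w 0.002 
35.1 tcp in shaft mm [ 0.7 18.4 45.5] F [ 1.1 -0.9  1.7] rot [-0.1  0.1  0.1] w 0.001 
35.35 tcp in shaft mm [ 0.7 16.3 45.5] F [-1.4  0.6  1.1] rot [-0.1  0.1  0.1] w 0.007 
35.6 tcp in shaft mm [ 0.8 14.4 45.6] F [0.3 0.4 1.7] rot [-0.1  0.1  0.1] w 0.003
```

```bash
for i in 1 2 3 4; do python3 -m handwheel '[[[255,-1.5,0,0,0,0,0],[255,0,0,0,0,0,0]]]' >/dev/null; python3 r.py; done
```

```text
35.85 tcp in shaft mm [ 0.8 12.9 45.6] F [ 0.3 -0.6  1. ] rot [-0.2  0.1  0.1] w -0.001 
36.1 tcp in shaft mm [ 0.7 11.4 45.6] F [-0.   0.5  0.4] rot [-0.1  0.1  0.1] w 0.0 
36.35 tcp in shaft mm [ 0.8 10.  45.6] F [0.1 0.3 1.7] rot [-0.2  0.1  0.1] w -0.001 
36.6 tcp in shaft mm [ 0.8  8.6 45.6] F [-0.1  0.4 -0.1] rot [-0.2  0.1  0.1] w 0.001
```

```bash
python3 edge.py | grep shut; python3 -m handwheel '[[[255,-1.5,0,0,0,0,0],[255,0,0,0,0,0,0]]]' >/dev/null; python3 r.py;python3 -m handwheel '[[[255,-1.5,0,0,0,0,0],[255,0,0,0,0,0,0]]]' >/dev/null; python3 r.py
```

```text
shut 208 trail u 164.87 y@roof36 -40.5 y@0 -31.2 lead u 138 [ 18.  40. 103. 173. 213.]
shut 211 trail u 164.87 y@roof36 -40.2 y@0 -30.9 lead u 138 [ 21.  40. 103. 173. 213.]
shut 214 trail u 165.26 y@roof36 -41.3 y@0 -32.0 lead u 138 [ 24.  27.  76. 149. 207.]
shut 217 trail u 165.02 y@roof36 -40.2 y@0 -30.9 lead u 137 [ 23.  36.  93. 161. 205.]
37.15 tcp in shaft mm [ 0.8  7.6 45.7] F [-0.6  3.3 -1.7] rot [-0.1  0.1  0.1] w 0.0 
37.4 tcp in shaft mm [ 0.8  7.2 45.7] F [-0.1  6.5 -3.2] rot [-0.1  0.2  0.1] w -0.001
```

The hood holds against a 6.5 N pull-back, so it is latched. I'll nudge it home once more and then retreat.

```bash
python3 -m handwheel '[[[255,8,0,0,0,0,0],[255,0,0,-28,0,0,0],[255,-29,0,0,0,0,0],[255,-29,0,0,0,0,0],[255,0,0,28,0,0,0],[255,0,0,0,0,0,0],[255,0,0,0,0,0,0]]]' >/dev/null; python3 r.py; python3 -m handwheel '[[[255,5,0,0,0,0,0],[255,5,0,0,0,0,0],[255,5,0,0,0,0,0],[255,0,0,0,0,0,0]]]' >/dev/null; python3 r.py
```

```text
38.27 tcp in shaft mm [  0.8 -44.5  45.7] F [ 0.2 -0.2  1.8] rot [-0.2  0.   0.1] w 0.005 
38.77 tcp in shaft mm [  0.8 -28.7  45.6] F [ 0.3 -0.7  0.2] rot [-0.2  0.1  0.1] w 0.0
```

```bash
python3 -m handwheel '[[[255,4,0,0,0,0,0],[255,3,0,0,0,0,0],[255,0,0,0,0,0,0]]]' >/dev/null; python3 r.py; python3 -m handwheel '[[[255,3,0,0,0,0,0],[255,0,0,0,0,0,0]]]' >/dev/null; python3 r.py
```

```text
39.15 tcp in shaft mm [  0.7 -22.3  45.5] F [ 0.7 -0.1  0.8] rot [-0.1  0.1  0.1] w 0.005 
39.4 tcp in shaft mm [  0.6 -21.9  45.3] F [ 1.5 -6.7  6.1] rot [-0.2 -0.2  0. ] w 0.001 contact rel TCP -20.9 -20.3
```

```bash
python3 -m handwheel '[[[255,2,0,0,0,0,0],[255,0,0,0,0,0,0],[255,-8,0,0,0,0,0],[255,-6,0,0,0,0,0],[255,0,0,-30,0,0,0],[255,0,0,-40,0,0,0],[255,0,-30,-40,0,0,0],[255,0,0,0,0,0,0]]]' >/dev/null; python3 r.py; python3 edge.py | grep shut
python3 - <<'E'
from h import *
p,d=grab_frame("top");P=pts("top",d)
for u,v in((345,235),(329,237)): print(np.median(P[v-1:v+2,u-1:u+2].reshape(-1,3),0).round(3))
env.hand_in()
E
```

```text
40.4 tcp in shaft mm [-29.8 -30.1 157.9] F [0.7 1.  1.1] rot [-0.2  0.3  0. ] w 0.001 
shut 208 trail u 164.52 y@roof36 -39.3 y@0 -30.0 lead u 138 [ 18.  56. 131. 198. 218.]
shut 211 trail u 164.52 y@roof36 -39.0 y@0 -29.7 lead u 138 [ 17.  55. 131. 198. 217.]
shut 214 trail u 164.54 y@roof36 -38.8 y@0 -29.5 lead u 138 [ 17.  55. 130. 197. 216.]
shut 217 trail u 164.62 y@roof36 -38.8 y@0 -29.5 lead u 138 [ 16.  50. 122. 188. 211.]
[ 0.43  -0.223  0.066]
[ 0.425 -0.167  0.066]
the job is handed in; nothing more can be done
```

I handed the job in at about 40 s, without seeing a verdict: the tall vial is fully down in the shaft (cap top 28 mm above the face), the hood is pushed home and held against a 6.5 N pull-back, and the short vials have not moved; I did not re-check the bottle and beaker at the end.

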